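Unlock, uncover and unload the stirrer caddy

ROBOT

A 6-joint arm with a two-finger parallel gripper is mounted at the origin on the work surface. World frame = base frame: x ahead of the robot, y to its left, z up, the work surface at z = 0. Lengths are in m, angles in rad, forces in N, time in s.
With the tool pointing down it reaches from about 0.375 to 0.9 m from the base axis. Payload 3.1 kg.
Tool frame: the origin (TCP) lies on the centre line of the jaws, within the pads' length; the fingertips stand ahead of it and the grasp point (between the pads) lies 3 mm ahead of it (robot.tip_reach is the z of the fingertips in the tool frame, in m); z points along the fingers, y is the line along which they close (so a half turn about z gives the same grasp; the last joint's range is limited). The gripper opens to 87 mm and grips with 3 to 60 N. Pads are 19 mm wide; open, the fingers measure 117 mm over their backs; the gripper's body (75 mm by 190 mm) begins 51 mm behind the grasp point.
Start: joints at [1.097, 0.527, 1.433, -0, 1.181, -0.178], TCP at [0.182, 0.598, 0.21] pointing down, gripper open.
Joint ranges: [-3.08, 3.08], [-0.75, 2.2], [0.22, 2.44], [-1.43, 4.57], [0, 2.65], [-2.85, 2.85]. Speed limits (rad/s): [2.79, 2.79, 3.14, 3.14, 3.14, 3.14].

INTERFACE

Orientations are given as a unit quaternion [x, y, z, w].
In Python, from rig import sensors, eyes, ticket, robot gives the robot as it stands.
- The arm moves only by the tool drive_tool, never from a script. Its argument "deltas" is a list that holds one entry, the list of rows, each a list of 6 numbers: the shift along the tool's x, y, z in mm, then the turn, a rotation vector about the tool's x, y, z in rad. A call has 1 to 8 rows; each row shifts and turns the commanded pose from where the row before left it, along the tool's axes as they then stand; what a row does not reach is not made up. A row lasts 1/12 s, in which the tool goes at most 41.7 mm and 7.16 degrees, less where a joint would pass 70% of its speed; a pose out of reach is approached as far as the arm can. A call is refused whole if a number of a shift passes 41.7 or a number of a turn 0.125, either way. A call with a gripper value outside its range is refused whole. "gripper" is the opening in per cent of the stroke, from 0 (shut) to 100 (fully open), set as the call begins (left out, the last holds). The fingers move at their own pace and stop on an object; "squeeze" is the grip in N (left out, the last holds). Time passes only in rows, so rows that do not move let the fingers close. It gives the time, the measured TCP pose, the force, the opening and the grip force at its end, in the units of the state.
- sensors.get_obs(): the state, without advancing time (a new reading comes with each control period).
- eyes.camera(name): name is "side" or "top" or "wrist"; returns a dict with "img" (400x640x3 uint8, red, green, blue), "fov_y" (degrees; the focal length in pixels is half the picture's height over the tangent of half this angle, whatever the lens; pixels are square), "cx", "cy" (the principal point, pixels), "xyz" and "attitude" of the camera in the world; the wrist camera has in their place "hand_eye" (4x4, takes a point from camera to tool coordinates, whose origin is the TCP and whose axes are the flange's). Camera axes: x right, y up, looking along -z (the intrinsics and any distortion apply to the point x, -y, -z); pixel columns grow to the right and rows downward; lengths in m; the calibration is good to about 2 mm. A picture is of the moment at which its call begins: read the wrist's pose just before it. There is no depth.
- ticket.hand_in(): hands the job in; it is judged then, once.
The state is a dict: "time": time; "q": joint angles; "joint_velocities": joint speeds; "joint_torque": joint torques, N m; "position": TCP position; "tool_rot": TCP orientation; "ft_force": force on the tool from outside, world axes, zero at the start; "moment": the same for the moment, N m; "grip_width": finger opening in m; "grip_force": force on a finger pad.
Only numpy, scipy, OpenCV 4.12 (cv2) and the standard library are available. Lean on these libraries where they do the work, as an engineer would, in place of code of your own. Each camera call takes 0.05 s, during which the arm holds its last target. There are 200 camera calls.

TASK

Open the stirrer caddy for the evening: fit the crank fully home on the square shaft, turn it anticlockwise a quarter turn to the stop so that the lock bar is clear of the cover plate, then lift the crank off. After that lift the cover plate straight up off its two dowels, keeping it level all the time, and lay it flat, handle up and lengthways, in the middle of the cork mat. Finally every stirrer in the caddy must lie flat in the serving tray, the crank must stand upright on the round coaster, and the bowl, tumblers and tin must be left where they are.

Things in the scene. Friction and masses are not known exactly. Their poses are not given: they have to be found in the camera images.
- caddy: fixed pine stirrer caddy, 130 (x) x 270 (y) mm. Origin: centre of its underside at trolley-top height, z up. Base board 24 mm high; four corner posts 35 (x) x 26 (y) mm centred at x = +-47, y = +-120 mm, top at z = 80 mm, carry the cover plate and two dowels; between them two rails hold the stirrers (point slots). At (-92, 0) mm a post carries the lock bar (joint latch)
- slots (a point): caddy point at x = 0, y = 0, z = 50 mm, axes as the caddy's: the level of the slot floors. Two rails 8 mm thick at x = +-34 mm have six slots each, 14 mm wide, at y = -90, -54, -18, 18, 54, 90 mm; stirrers lie along x across both rails. Rail teeth between the slots rise 16 mm above this level; between the rails there is nothing above the board, 26 mm below this level
- dowel1 (a point): root of a fixed upright steel dowel, 12 mm diameter, 20 mm tall with a tapered tip, at (40, 118, 80) mm of the caddy
- dowel2 (a point): root of the other dowel, alike, at (-40, -118, 80) mm of the caddy
- latch (a joint): lock bar of the caddy, turning about the vertical square shaft. 0: the bar points along the caddy's +x over the plate's edge and holds the plate down; grows anticlockwise seen from above to a stop at 1.6, where it lies along the caddy's +y. Clear of the plate above about 1.25. Starts at 0 to 0.3; friction about 0.12 Nm, stays where left. The shaft turns with it
- seat (a point): point on the square shaft's axis on the lock bar's top, 96 mm above the trolley: the crank's underside rests here when fully home. x axis along the bar: steel, 18 mm wide, 6 mm thick, reaching 56 mm from the axis, 2 mm above the plate. Shaft 14.5 mm square, faces parallel and square to the bar, 20 mm tall above this point plus an 8 mm tip tapering to 7 mm square. Yaw = caddy's yaw + latch
- plate: loose aluminium cover plate 120 (x) x 262 (y) x 8 mm, about 0.55 kg, two 13.5 mm holes at (40, 118) and (-40, -118) mm for the dowels. Origin: centre of its underside, z up, below its centre of mass. Starts seated on the caddy, origin at caddy z = 80 mm, axes as the caddy's. On top a wooden bridge handle: bar 16 mm (x) x 100 mm (y), z = 30 to 46 mm, on two feet at y = +-42 mm
- crank: loose steel crank, about 0.35 kg, upright on the coaster. Origin: centre of its underside. Hub 32 x 32 x 55 mm with foot flange 44 x 44 x 8 mm; below, a socket 16 mm square, 30 mm deep, sides along x and y. Arm 14 mm wide along +x, z = 41 to 51 mm, to an upright knob, 22 mm diameter, at x = 85 mm, up to z = 91 mm. Hub's y faces free to grip. When fitted, the arm clears the plate's handle
- coaster: fixed round cork coaster, 130 mm diameter, 4 mm thick, on the trolley. Origin: centre of its underside
- mat: fixed cork mat 160 (x) x 290 (y) x 4 mm on the trolley, empty at the start. Origin: centre of its underside; y is its long direction
- tray: loose open aluminium serving tray 150 (x) x 180 (y) x 24 mm, 0.5 kg, wall and floor 4 mm, empty at the start. Origin: centre of its underside, z up
- stirrer1: loose stainless drink stirrer, 130 mm long, 70 g: a bar 10 x 10 mm along x from x = -65 mm to 43 mm, widening to a flat paddle 18 mm wide, 10 mm thick up to x = 65 mm. Origin: centre of its length, on its underside. Starts under the cover plate in the caddy slot at y = -90 mm, along the caddy's x, underside 50 mm up; may be absent
- stirrer2: loose stainless drink stirrer, 130 mm long, 70 g: a bar 10 x 10 mm along x from x = -65 mm to 43 mm, widening to a flat paddle 18 mm wide, 10 mm thick up to x = 65 mm. Origin: centre of its length, on its underside. Starts under the cover plate in the caddy slot at y = -54 mm, along the caddy's x, underside 50 mm up; may be absent
- stirrer3: loose stainless drink stirrer, 130 mm long, 70 g: a bar 10 x 10 mm along x from x = -65 mm to 43 mm, widening to a flat paddle 18 mm wide, 10 mm thick up to x = 65 mm. Origin: centre of its length, on its underside. Starts under the cover plate in the caddy slot at y = -18 mm, along the caddy's x, underside 50 mm up; may be absent
- stirrer4: loose stainless drink stirrer, 130 mm long, 70 g: a bar 10 x 10 mm along x from x = -65 mm to 43 mm, widening to a flat paddle 18 mm wide, 10 mm thick up to x = 65 mm. Origin: centre of its length, on its underside. Starts under the cover plate in the caddy slot at y = 18 mm, along the caddy's x, underside 50 mm up; may be absent
- stirrer5: loose stainless drink stirrer, 130 mm long, 70 g: a bar 10 x 10 mm along x from x = -65 mm to 43 mm, widening to a flat paddle 18 mm wide, 10 mm thick up to x = 65 mm. Origin: centre of its length, on its underside. Starts under the cover plate in the caddy slot at y = 54 mm, along the caddy's x, underside 50 mm up; may be absent
- stirrer6: loose stainless drink stirrer, 130 mm long, 70 g: a bar 10 x 10 mm along x from x = -65 mm to 43 mm, widening to a flat paddle 18 mm wide, 10 mm thick up to x = 65 mm. Origin: centre of its length, on its underside. Starts under the cover plate in the caddy slot at y = 90 mm, along the caddy's x, underside 50 mm up; may be absent
- bowl: bystander: coral ceramic bowl, 140 mm wide, 60 mm high; origin under its centre
- tumbler1: bystander: clear glass tumbler, 72 mm diameter, 100 mm high; origin under its centre
- tumbler2: bystander: clear glass tumbler, 72 mm diameter, 100 mm high; origin under its centre
- tin: bystander: round aluminium tin with a screwed-on lid, 86 mm diameter, 85 mm high; origin under its centre
There are look-alikes about, which are no part of the job. Leave any green look-alike of the crank alone.

How it is judged:
On the way, in this order (a step that is already met when the one before it is completed fails the run):
1. the crank is fitted fully home on the square shaft (horizontal distance between crank and seat below 0.004 m and z of crank in the frame of seat below 0.005 m and angle between crank's own z axis and vertical below 0.08 rad), for 0.2 s.
2. with the crank still fitted, the lock bar is turned clear of the plate (joint latch above 1.3) (value of joint latch above 1.3 rad and horizontal distance between crank and seat below 0.006 m and z of crank in the frame of seat below 0.012 m), for 0.1 s.
3. the crank is lifted off the shaft (distance between crank and seat above 0.06 m), for 0.1 s.
4. the cover plate is off both dowels and level ((z of plate in the frame of caddy above 0.102 m or horizontal distance between plate and caddy above 0.2 m) and angle between plate's own z axis and vertical below 0.15 rad), for 0.1 s.
At the end, for the whole second after the job is handed in: Every stirrer present lies level, at rest inside the tray walls; the plate lies flat on the mat, centred within 45 mm along each mat axis, long sides within 20 degrees; the crank stands upright on the coaster within 55 mm of its centre; joint latch above 1.3 (x of stirrer1 in the frame of tray between -0.071 and 0.071 m and y of stirrer1 in the frame of tray between -0.086 and 0.086 m and z of each of stirrer1, stirrer2, stirrer3, stirrer4, stirrer5, stirrer6 in the frame of tray below 0.04 m and angle between each of stirrer1, stirrer2, stirrer3, stirrer4, stirrer5, stirrer6's own x axis and vertical above 1.3 rad and linear speed of each of stirrer1, stirrer2, stirrer3, stirrer4, stirrer5, stirrer6, plate, crank below 0.02 m/s and x of stirrer2 in the frame of tray between -0.071 and 0.071 m and y of stirrer2 in the frame of tray between -0.086 and 0.086 m and x of stirrer3 in the frame of tray between -0.071 and 0.071 m and y of stirrer3 in the frame of tray between -0.086 and 0.086 m and x of stirrer4 in the frame of tray between -0.071 and 0.071 m and y of stirrer4 in the frame of tray between -0.086 and 0.086 m and x of stirrer5 in the frame of tray between -0.071 and 0.071 m and y of stirrer5 in the frame of tray between -0.086 and 0.086 m and x of stirrer6 in the frame of tray between -0.071 and 0.071 m and y of stirrer6 in the frame of tray between -0.086 and 0.086 m and angle between each of tray, crank's own z axis and vertical below 0.08 rad and x of plate in the frame of mat between -0.045 and 0.045 m and y of plate in the frame of mat between -0.045 and 0.045 m and z of plate in the frame of mat below 0.009 m and angle between plate's own z axis and vertical below 0.06 rad and angle between the y axis of plate and the y axis of mat, either way round below 0.35 rad and horizontal distance between crank and coaster below 0.055 m and z of crank in the frame of coaster below 0.009 m and value of joint latch above 1.3 rad); the robot touches nothing.
It fails at once if the cover plate is tilted by more than 0.2 rad (11 degrees) (angle between plate's own z axis and vertical above 0.2 rad).
It fails at once if a bystander (bowl, tumblers, tin) is moved more than 30 mm or tipped (distance of any of bowl, tumbler1, tumbler2, tin from where it was at the start of the episode above 0.03 m or angle between any of bowl, tumbler1, tumbler2, tin's own z axis and vertical above 0.3 rad).
Of stirrer1, stirrer2, stirrer3, stirrer4, stirrer5, stirrer6 only 3 to 5 are there at a start; the rules pass over those that are not, and their reading is None.
At some moment in a run one of crank, tray may be knocked a few centimetres aside while the robot is not near it.
It also fails if it takes over 210 s, if anything falls off the work surface, if the arm or the gripper's body presses on something with over 40 N, if the wrist force passes 120 N, or if a joint passes its speed limit or range.

## Working session

There is one attempt and no reset: what is moved stays moved. The work goes in short steps, Python scripts to look and compute and a tool call to move; the robot and the scene stay as the last step left them, time stands still between calls to the robot, and variables do not carry over. Pictures are saved under pics/ and viewed, at most 14 in all, crops included, and the job is handed in when it is done.

Besides the shell and the picture viewer there is one more tool, called after "Call:" as name([rows], argument=value, ...), one row to a line, values as JSON. drive_tool: Moves the arm, as the interface text tells. Its arguments: {"type":"object","properties":{"deltas":{"type":"array"},"gripper":{"type":"number"},"squeeze":{"type":"number"}},"required":["deltas"]}

```bash
ls; mkdir -p pics; cat > h.py <<'E'
import numpy as np, cv2
from scipy.spatial.transform import Rotation as R
from rig import sensors, eyes, ticket, robot
def shot(n):
    o=sensors.get_obs(); c=eyes.camera(n); c['o']=o; return c
def save(c,f): cv2.imwrite('pics/'+f,c['img'][:,:,::-1])
E
python3 - <<'E'
from h import *
print(sensors.get_obs(), robot.tip_reach)
a=[]
for n in('top','side'):
    c=shot(n); a.append(c['img']); print(n,{k:v for k,v in c.items() if k not in('img','o')})
    save(c,n+'0.png'); 
c=shot('wrist');print({k:v for k,v in c.items() if k not in('img','o')})
E
```

```text
pics
{'time': 0.0, 'q': array([ 1.09748906e+00,  5.28481575e-01,  1.43388843e+00, -2.64006663e-05,
        1.18138164e+00, -1.78522381e-01]), 'joint_velocities': array([ 5.61051983e-04, -2.38873089e-04,  2.64118431e-04, -1.67877277e-03,
       -5.10874399e-07,  4.85930282e-04]), 'joint_torque': array([-1.36513547e-03, -4.40041065e+01, -1.76592797e+01,  6.29860489e-02,
        5.84425055e-02, -1.46657344e-04]), 'position': array([0.18122907, 0.59736422, 0.2092666 ]), 'tool_rot': array([ 1.46854296e-01,  9.89157546e-01, -1.02657724e-03, -3.34064072e-04]), 'ft_force': array([ 0.12746844,  0.92769802, -0.64819377]), 'moment': array([ 0.00535967, -0.01882178, -0.03826087]), 'grip_force': 0.0, 'grip_width': 0.08739943812000611} 0.022
top {'fov_y': 45.44954141070229, 'cx': 319.25055991478047, 'cy': 193.86962623153389, 'xyz': array([ 0.26977808, -0.00270483,  1.36950033]), 'attitude': array([-0.07992552,  0.08502194,  0.72110965, -0.68292317])}
side {'fov_y': 56.65550203972327, 'cx': 321.42033390070657, 'cy': 198.15069426940778, 'xyz': array([ 0.03535851, -0.59650901,  0.53929576]), 'attitude': array([ 0.46136537, -0.17779227, -0.31698255,  0.80935404])}
{'fov_y': 69.00110813176772, 'cx': 326.5693044770257, 'cy': 200.38748596162262, 'hand_eye': array([[ 4.64901094e-06,  9.65419529e-01,  2.60701232e-01,
         7.16223549e-02],
       [ 9.99999814e-01,  1.54642130e-04, -5.90497950e-04,
         4.54070394e-05],
       [-6.10393647e-04,  2.60701186e-01, -9.65419349e-01,
        -1.73751475e-01],
       [ 0.00000000e+00,  0.00000000e+00,  0.00000000e+00,
         1.00000000e+00]])}
```

View pics/top0.png

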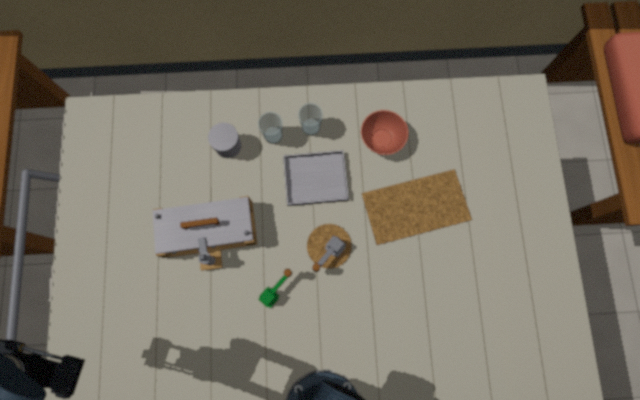

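View pics/side0.png

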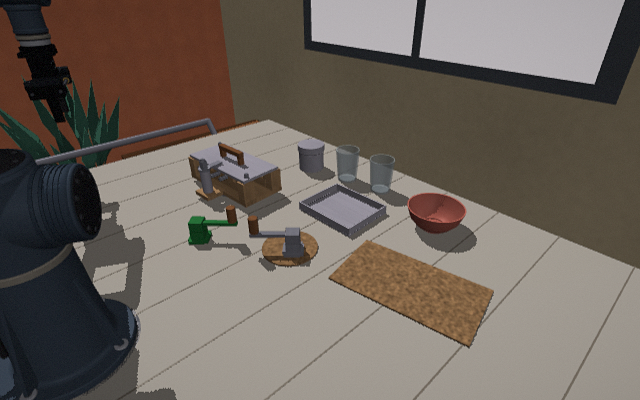

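The top view shows the caddy near (205,227), crank on coaster (336,243) with its knob at (316,267), tray (317,178), mat (416,207). The green decoy is at (270,297), the bystanders along the top. The side view agrees. I'll measure from masks next.

```bash
cat >> h.py <<'E'
def plane(c,uv,z):
    """pixels -> world points on height z"""
    uv=np.atleast_2d(np.array(uv,float)); h,w=c['img'].shape[:2]; f=h/2/np.tan(np.radians(c['fov_y']/2))
    d=np.stack([(uv[:,0]-c['cx'])/f,-(uv[:,1]-c['cy'])/f,-np.ones(len(uv))],1)
    if 'hand_eye' in c:
        T=np.eye(4);T[:3,:3]=R.from_quat(c['o']['tool_rot']).as_matrix();T[:3,3]=c['o']['position'];T=T@c['hand_eye'];Rm=T[:3,:3];p=T[:3,3]
    else: Rm=R.from_quat(c['attitude']).as_matrix();p=c['xyz']
    d=d@Rm.T
    return p+d*((z-p[2])/d[:,2])[:,None]
def blobs(m,mn=30):
    cs,_=cv2.findContours(m.astype(np.uint8),cv2.RETR_EXTERNAL,cv2.CHAIN_APPROX_NONE)
    return sorted([k for k in cs if cv2.contourArea(k)>mn],key=cv2.contourArea,reverse=True)
def rect(c,k,z):
    P=plane(c,k[:,0,:],z)[:,:2]; r=cv2.minAreaRect((P*1000).astype(np.float32)); b=cv2.boxPoints(r)
    e=max((b[1]-b[0],b[2]-b[1]),key=np.linalg.norm); return np.round(r[0]),np.round(sorted(r[1])),np.degrees(np.arctan2(e[1],e[0]))%180
E
python3 - <<'E'
from h import *
c=shot('top'); hsv=cv2.cvtColor(c['img'],cv2.COLOR_RGB2HSV); H,S,V=[hsv[:,:,i].astype(int) for i in range(3)]
# robot base check
print('decoy sanity base?',plane(c,[(330,390)],0))
for p,n in(((416,207),'mat'),((317,178),'tray'),((205,227),'plate'),((336,243),'hub'),((345,232),'coaster'),((316,267),'knob'),((205,250),'shaft'),((200,223),'handle'),((20,200),'bg'),((500,300),'table')): print(n,hsv[p[1],p[0]])
m=(H>8)&(H<22)&(S>100); m[:160]=0; m[:, :130]=0;m[:,530:]=0
for k in blobs(m): print('brown',cv2.boundingRect(k),rect(c,k,.004))
m=(H>90)&(H<150)&(S>15)&(S<90)&(V>60); m[:100]=0;m[:,:100]=0;m[340:]=0
for k in blobs(m): print('grey',cv2.boundingRect(k),rect(c,k,.0))
cv2.imwrite('pics/crop1.png',cv2.resize(c['img'][195:275,145:245,::-1],None,fx=7,fy=7,interpolation=cv2.INTER_CUBIC))
E
```

```text
decoy sanity base? [[ 0.05335365 -0.02098624  0.        ]]
mat [ 18 134 133]
tray [135  10 148]
plate [165   6  88]
hub [110   6 120]
coaster [ 17 118 136]
knob [ 15 165 125]
shaft [108  10 122]
handle [ 14 157 120]
bg [114  10 122]
table [ 26  32 159]
brown (363, 170, 108, 74) (array([ 543., -302.]), array([155., 286.]), np.float32(101.56397))
brown (308, 224, 43, 47) (array([441., -41.]), array([124., 124.]), np.float32(97.40384))
brown (201, 211, 56, 59) (array([457., 236.]), array([ 81., 214.]), np.float32(128.97894))
brown (181, 218, 38, 10) (array([527., 330.]), array([ 15., 107.]), np.float32(94.89929))
brown (158, 250, 40, 7) (array([442., 392.]), array([ 10., 111.]), np.float32(94.543655))
```

View pics/crop1.png

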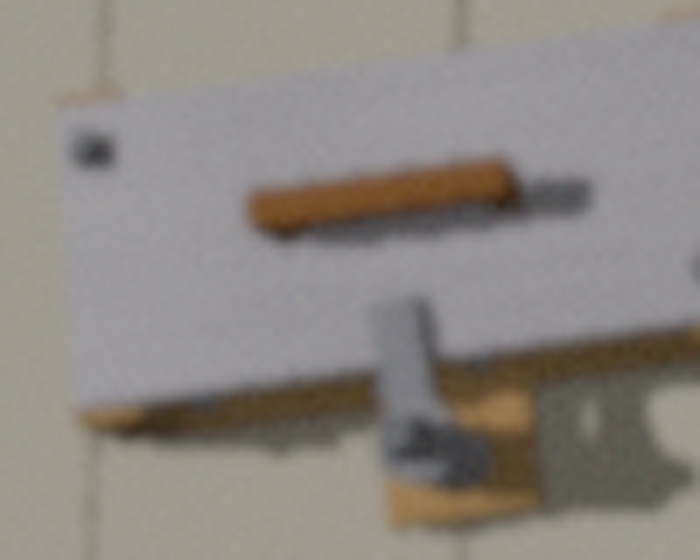

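The crop shows the lock bar pointing along the caddy's +x over the plate, so latch is near 0. The caddy yaw is about 5°, with dowel1 at top left. I'll move over the shaft for a closer look.

Call:
drive_tool([
  [[0,0,-5,0,0,0.12],[0,0,-5,0,0,0.12],[0,0,-5,0,0,0.12],[0,0,-5,0,0,0.12],[0,0,-5,0,0,0.12],[0,0,-5,0,0,0.12],[0,0,-5,0,0,0.12],[0,0,-5,0,0,0.12]],
])

```text
time: 0.87
position: [0.1814, 0.5978, 0.2502]
tool_rot: [0.589, 0.808, -0.0, 0.0]
ft_force: [0.5, -0.3, -0.2]
grip_width: 0.0867
grip_force: 0.0
```

Call:
drive_tool([
  [[-39,15,0,0,0,0],[-39,15,0,0,0,0],[-39,15,0,0,0,0],[-39,15,0,0,0,0],[-39,15,0,0,0,0],[-39,15,0,0,0,0],[-39,15,0,0,0,0],[-39,15,0,0,0,0]],
])

```text
time: 1.53
position: [0.3927, 0.3378, 0.2503]
tool_rot: [0.587, 0.81, 0.0, -0.0]
ft_force: [-0.3, 0.4, -0.8]
grip_width: 0.0871
grip_force: 0.0
```

Call:
drive_tool([
  [[-39,15,0,0,0,0],[0,0,0,0,0,0.05],[0,0,0,0,0,0.05],[0,0,0,0,0,0],[0,0,0,0,0,0],[0,0,0,0,0,0]],
])

```text
time: 2.03
position: [0.4179, 0.3074, 0.2502]
tool_rot: [0.626, 0.78, -0.0, -0.0]
ft_force: [-0.1, 0.6, -0.1]
grip_width: 0.0869
grip_force: 0.0
```

```bash
python3 - <<'E'
from h import *
c=shot('wrist'); save(c,'w1.png'); print(c['o']['position'],c['o']['tool_rot'],c['o']['time'])
np.savez('w1.npz',img=c['img'],p=c['o']['position'],q=c['o']['tool_rot'])
for z in(.124,.096,.088): print(plane(c,[(326,200),(426,200),(326,100)],z).round(3).tolist())
E
```

```text
[0.41790158 0.30741956 0.25016414] [ 6.26070886e-01  7.79766136e-01 -1.28557510e-04 -5.67121902e-05] 2.0333
[[0.419, 0.298, 0.124], [0.523, 0.322, 0.124], [0.397, 0.397, 0.124]]
[[0.42, 0.291, 0.096], [0.534, 0.316, 0.096], [0.397, 0.399, 0.096]]
[[0.421, 0.289, 0.088], [0.538, 0.315, 0.088], [0.397, 0.4, 0.088]]
```

View pics/w1.png

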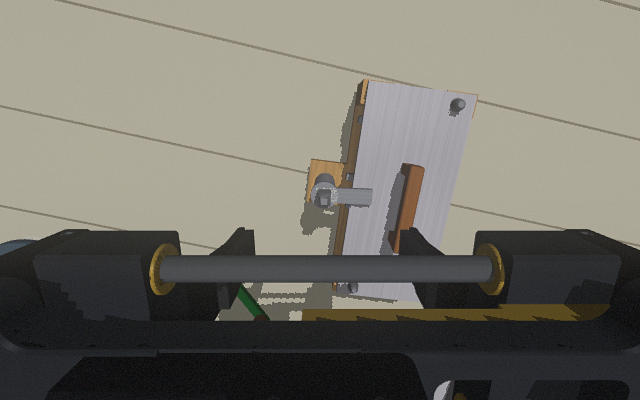

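Wrist view: shaft at (324,199), lock bar to (371,197), dowel1 tip (457,105), dowel2 tip (352,287), handle (406,205). I'll zoom in and get the caddy pose from the dowels.

```bash
python3 - <<'E'
import numpy as np,cv2
from h import *
c=shot('wrist');i=c['img']; save(c,'w1b.png')
z=lambda x0,x1,y0,y1,s:cv2.resize(i[y0:y1,x0:x1,::-1],None,fx=s,fy=s,interpolation=cv2.INTER_CUBIC)
a=z(300,380,165,225,7); b=np.hstack([z(440,475,90,120,8),z(335,370,275,305,8)])
b=cv2.copyMakeBorder(b,0,0,0,max(0,a.shape[1]-b.shape[1]),0)[:180]
cv2.imwrite('pics/crop2.png',np.vstack([a,b])); print(a.shape,b.shape)
E
```

```text
(420, 560, 3) (180, 560, 3)
```

View pics/crop2.png

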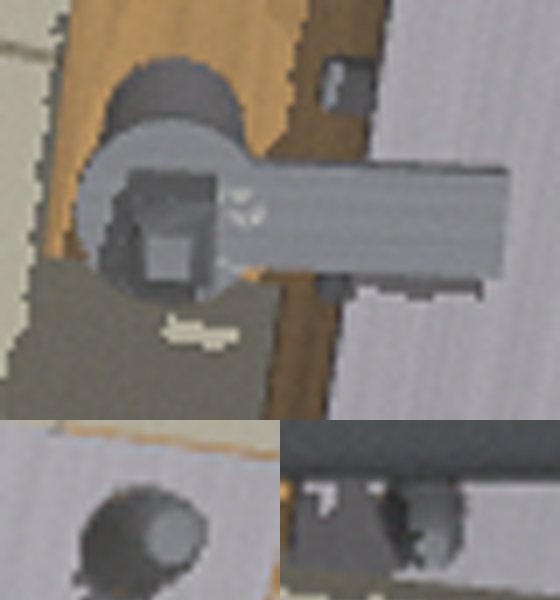

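The crop gives the shaft tip at (323.9,201.7), the bar boss at (324,194.6), the bar end at (371.9,196.7), and the dowel1 tip at (462.2,104.8).

```bash
cat >> h.py <<'E'
def tool(o): 
    X=R.from_quat(o['tool_rot']).as_matrix(); return X
def to(x,y,z,a,o=None):
    """a deg yaw of tool x; turn (tool frame) first, then shift in final tool frame"""
    o=o or sensors.get_obs(); X=tool(o); a=np.radians(a)
    G=np.array([[np.cos(a),np.sin(a),0],[np.sin(a),-np.cos(a),0],[0,0,-1]])
    print('turn',R.from_matrix(X.T@G).as_rotvec().round(3),'shift mm',((G.T@(np.array([x,y,z])-o['position']))*1000).round(1))
E
python3 - <<'E'
from h import *
c=shot('wrist'); g=lambda u,v,z:plane(c,[(u,v)],z)[0][:2]
s=g(323.9,201.7,.124); b=g(324,194.6,.096); e=g(371.9,196.7,.096); d1=g(462.2,104.8,.1); d2=g(354.6,290,.1)
ang=lambda v:np.degrees(np.arctan2(v[1],v[0]))
print('shaft',s,b,'end',e,np.linalg.norm(e-b),'barang',ang(e-b),ang(e-s)); 
e1=plane(c,[(300+260/7,165+163/7),(300+507/7,165+170/7),(300+255/7,165+270/7),(300+500/7,165+275/7)],.096)[:,:2]
print('edges',ang(e1[1]-e1[0]),ang(e1[3]-e1[2]))
v=d1-d2; print('d',d1,d2,np.linalg.norm(v)*1000,np.hypot(80,236),'yaw',ang(v)-ang((80,236)),'c',(d1+d2)/2)
t=shot('top'); H,S,V=cv2.split(cv2.cvtColor(t['img'],cv2.COLOR_RGB2HSV)); m=(H>8)&(H<22)&(S>100)
m[:160]=0
for k in blobs(m):
    x,y,w,h=cv2.boundingRect(k)
    if 300<x<320 and y>200: print('coaster blob',(x,y,w,h))
print('hub',plane(t,[(336,243)],.059),'knob',plane(t,[(316,267)],.095), 'coaster',plane(t,[(329,246)],.004))
E
```

```text
shaft [0.41710827 0.29633114] [0.41679992 0.29714869] end [0.47174961 0.30673347] 0.055779364208904884 barang 9.894461858812273 10.778691501390503
edges 10.818799397262287 11.266117492587705
d [0.53860618 0.42550544] [0.48062962 0.18571189] 246.70271513382323 249.19069003476034 yaw 5.133825678855459 c [0.5096179  0.30560866]
coaster blob (307, 225, 44, 46)
hub [[ 0.44013946 -0.05931189  0.059     ]] knob [[ 0.37471482 -0.00090421  0.095     ]] coaster [[ 0.43977144 -0.04112158  0.004     ]]
```

```bash
python3 -c "
from h import *
to(.435,-.055,.2,138)"
```

```text
turn [-0.    0.   -0.62] shift mm [-255.4 -258.1   50.2]
```

Call:
drive_tool([
  [[0,0,0,0,0,-0.124],[0,0,0,0,0,-0.124],[0,0,0,0,0,-0.124],[0,0,0,0,0,-0.124],[0,0,0,0,0,-0.124],[-27,-28,0,0,0,0],[-27,-28,0,0,0,0],[-27,-28,0,0,0,0]],
])

```text
time: 2.9
position: [0.4217, 0.1902, 0.2502]
tool_rot: [0.357, 0.934, -0.0, 0.0]
ft_force: [1.4, -0.2, 0.0]
grip_width: 0.0872
grip_force: 0.0
```

Call:
drive_tool([
  [[-29,-29,0,0,0,0],[-29,-29,10,0,0,0],[-29,-29,10,0,0,0],[-29,-29,10,0,0,0],[-29,-29,10,0,0,0],[-29,-29,10,0,0,0],[0,0,0,0,0,0],[0,0,0,0,0,0]],
])

```text
time: 3.57
position: [0.4345, -0.0544, 0.2005]
tool_rot: [0.361, 0.932, 0.0, -0.0]
ft_force: [-0.9, 0.3, -0.3]
grip_width: 0.0869
grip_force: 0.0
```

```bash
python3 - <<'E'
from h import *
c=shot('wrist'); save(c,'w2.png'); print(c['o']['position'])
i=c['img'][60:260,180:460,::-1]
cv2.imwrite('pics/crop3.png',cv2.resize(i,None,fx=2.8,fy=2.8,interpolation=cv2.INTER_CUBIC))
E
```

```text
[ 0.43445531 -0.05435759  0.20050049]
```

View pics/crop3.png

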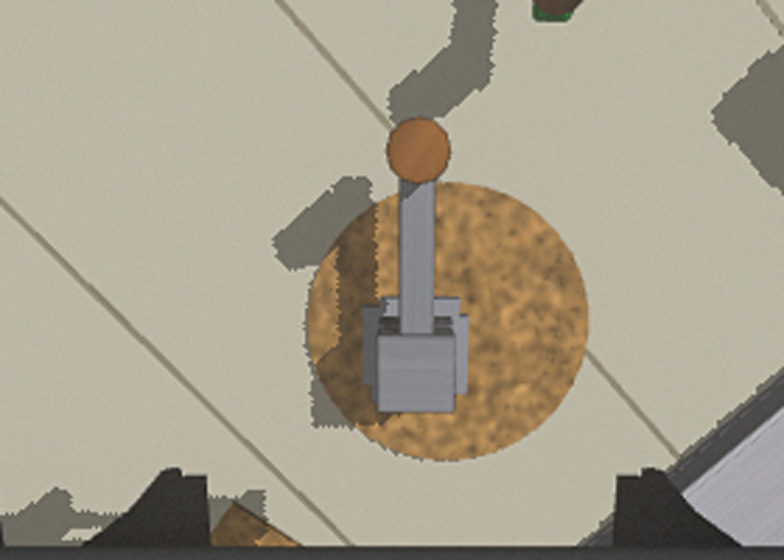

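The crop shows the hub top centred at (328.6,193.2), the knob at (329.6,113.6) and the coaster at (339.5,174.6). The crank's yaw almost matches the tool's.

```bash
python3 - <<'E'
from h import *
c=shot('wrist'); g=lambda u,v,z:plane(c,[(u,v)],z)[0][:2]
h=g(328.6,193.2,.059);k=g(329.6,113.6,.095);co=g(339.5,174.6,.004)
a=np.degrees(np.arctan2(*(k-h)[::-1]))%360
print('hub',h,'knob',k,np.linalg.norm(k-h),a,'coaster',co)
to(*h,.1,a); to(*h,.04,a)
E
```

```text
hub [ 0.43946896 -0.05452545] knob [0.37749642 0.00237818] 0.08413452838778972 137.44162472376811 coaster [ 0.44077929 -0.03624406]
turn [ 0.    -0.001  0.008] shift mm [ -5.8   1.7 100.9]
turn [ 0.    -0.001  0.008] shift mm [ -5.8   1.7 160.9]
```

Call:
drive_tool([
  [[-2.9,0.85,20,0,0,0.008],[-2.9,0.85,30,0,0,0],[0,0,35,0,0,0],[0,0,35,0,0,0],[0,0,25,0,0,0],[0,0,15.5,0,0,0],[0,0,0,0,0,0],[0,0,0,0,0,0]],
], gripper=75)

```text
time: 4.33
position: [0.4396, -0.0534, 0.0403]
tool_rot: [0.361, 0.932, 0.0, -0.001]
ft_force: [-0.7, -0.5, 0.1]
grip_width: 0.0653
grip_force: 0.0
```

Call:
drive_tool([
  [[0,0,0,0,0,0],[0,0,0,0,0,0],[0,0,0,0,0,0],[0,0,0,0,0,0],[0,0,0,0,0,0],[0,0,0,0,0,0]],
], gripper=0, squeeze=45)

```text
time: 4.83
position: [0.44, -0.0554, 0.0409]
tool_rot: [0.363, 0.932, -0.0, 0.0]
ft_force: [-2.2, -2.5, 2.5]
grip_width: 0.0332
grip_force: 1.2
```

```bash
python3 - <<'E'
from h import *
o=sensors.get_obs();print(o['position'],o['tool_rot'],o['grip_width'],o['grip_force'])
to(.417,.2967,.26,100.8)
E
```

```text
[ 0.43997482 -0.05541464  0.04087835] [ 3.62919320e-01  9.31820463e-01 -7.58415470e-05  4.32267674e-04] 0.03318903828809248 1.2454168125987053
turn [0.    0.001 0.64 ] shift mm [ 350.2   43.4 -219.1]
```

Call:
drive_tool([
  [[0,0,0,0,0,0],[0,0,0,0,0,0],[0,0,-10,0,0,0],[0,0,-30,0,0,0.1],[0,0,-35,0,0,0.11],[0,0,-35,0,0,0.11],[0,0,-35,0,0,0.11],[0,0,-35,0,0,0.11]],
])

```text
time: 5.5
position: [0.4386, -0.0547, 0.2214]
tool_rot: [0.601, 0.8, -0.0, -0.001]
ft_force: [0.7, 0.1, -3.0]
grip_width: 0.0311
grip_force: 45.0
```

Call:
drive_tool([
  [[30,4,0,0,0,0.1],[36,5,0,0,0,0],[36,5,0,0,0,0],[36,5,0,0,0,0],[36,5,0,0,0,0],[36,5,0,0,0,0],[36,5,0,0,0,0],[36,5,0,0,0,0]],
])

```text
time: 6.17
position: [0.421, 0.2303, 0.2196]
tool_rot: [0.638, 0.77, -0.001, -0.001]
ft_force: [0.1, 0.4, -2.8]
grip_width: 0.0309
grip_force: 45.0
```

Call:
drive_tool([
  [[30,4,0,0,0,0],[20,0,0,0,0,0],[0,0,0,0,0,0],[0,0,0,0,0,0],[0,0,0,0,0,0],[0,0,0,0,0,0]],
])

```text
time: 6.67
position: [0.4167, 0.2776, 0.2199]
tool_rot: [0.638, 0.77, -0.001, -0.0]
ft_force: [1.6, -0.0, -3.1]
grip_width: 0.0311
grip_force: 45.0
```

```bash
python3 - <<'E'
from h import *
c=shot('wrist');o=c['o'];print(o['position'],o['grip_width'],o['grip_force'],o['ft_force'])
to(.417,.2967,.176,100.8)
i=c['img'][60:260,180:460,::-1]
cv2.imwrite('pics/crop4.png',cv2.resize(i,None,fx=2.8,fy=2.8,interpolation=cv2.INTER_CUBIC))
E
```

```text
[0.41669012 0.27758347 0.21994206] 0.031141578474733176 44.98898684978485 [ 1.60621278 -0.02672954 -3.08826127]
turn [-0.001  0.    -0.002] shift mm [18.8  3.7 44.1]
```

View pics/crop4.png

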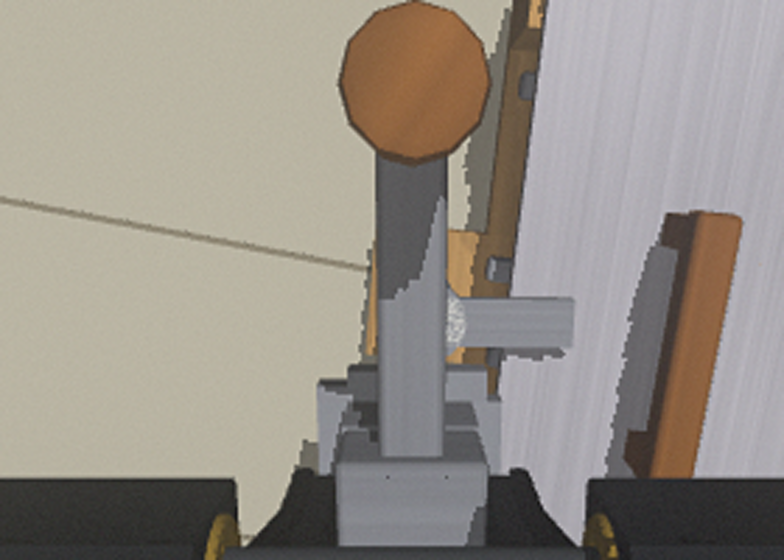

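The crop shows the crank held straight in the jaws, knob at (328.2,89.3), and the lock bar square to it. Checking the in-hand offset and the bar.

```bash
python3 - <<'E'
from h import *
c=shot('wrist');o=c['o'];X=tool(o)
k=plane(c,[(328.2,89.3)],o['position'][2]+.054)[0]; print('knob tool',(X.T@(k-o['position']))*1000)
e=plane(c,[(180+u/2.8,60+v/2.8) for u,v in((460,298),(573,298),(460,348),(573,347))],.096)[:,:2]
for a,b in((0,1),(2,3)): print('bar',np.degrees(np.arctan2(*(e[b]-e[a])[::-1])))
m=(e[1]+e[3])/2; print('bar end',m,'seat',m-.056*np.array([np.cos(np.radians(10.9)),np.sin(np.radians(10.9))]))
E
```

```text
knob tool [ 83.60309633   0.27547814 -54.03383847]
bar 10.687052361788687
bar 11.207261759321561
bar end [0.47226184 0.30639408] seat [0.41727215 0.29580474]
```

Call:
drive_tool([
  [[9,2,0,0,0,0],[9.4,1.9,0,0,0,0],[0,0,20,0,0,0],[0,0,20,0,0,0],[0,0,10,0,0,0],[0,0,0,0,0,0],[0,0,0,0,0,0],[0,0,0,0,0,0]],
])

```text
time: 7.43
position: [0.4182, 0.298, 0.1711]
tool_rot: [0.638, 0.77, 0.001, 0.0]
ft_force: [0.2, -0.1, -3.2]
grip_width: 0.0309
grip_force: 45.0
```

Call:
drive_tool([
  [[0,0,4,0,0,0],[0,0,4,0,0,0],[0,0,4,0,0,0],[0,0,0,0,0,0]],
])

```text
time: 7.77
position: [0.4169, 0.2972, 0.1578]
tool_rot: [0.638, 0.77, -0.001, -0.0]
ft_force: [-0.4, -0.1, -3.1]
grip_width: 0.031
grip_force: 45.0
```

Call:
drive_tool([
  [[0,0,2,0,0,0],[0,0,2,0,0,0],[0,0,2,0,0,0],[0,0,2,0,0,0],[0,0,0,0,0,0]],
])

```text
time: 8.18
position: [0.4171, 0.2974, 0.15]
tool_rot: [0.638, 0.77, -0.0, -0.0]
ft_force: [0.4, -0.5, -2.7]
grip_width: 0.0314
grip_force: 45.0
```

```bash
python3 - <<'E'
from h import *
o=sensors.get_obs();X=tool(o);print(o['position'],'F tool',X.T@o['ft_force'],'M tool',X.T@o['moment'])
E
```

```text
[0.41712289 0.29735233 0.1499813 ] F tool [-0.57733047  0.26500007  2.68808293] M tool [ 0.06074178 -0.08447231  0.01024345]
```

Call:
drive_tool([
  [[0,0,3,0,0,0],[0,0,3,0,0,0],[0,0,3,0,0,0],[0,0,3,0,0,0],[0,0,2,0,0,0],[0,0,0,0,0,0],[0,0,0,0,0,0]],
])

```text
time: 8.77
position: [0.4173, 0.2974, 0.1362]
tool_rot: [0.638, 0.77, -0.0, -0.0]
ft_force: [-0.1, -0.3, -2.3]
grip_width: 0.0314
grip_force: 45.0
```

```bash
python3 - <<'E'
from h import *
o=sensors.get_obs();X=tool(o);print(o['position'],'F tool',X.T@o['ft_force'],'M tool',X.T@o['moment'])
E
```

```text
[0.41727358 0.29743541 0.13619677] F tool [-0.2436595  -0.11720632  2.29508679] M tool [ 0.02721058 -0.05895108  0.03334189]
```

Call:
drive_tool([
  [[0,0,2,0,0,0],[0,0,1.5,0,0,0],[0,0,0,0,0,0],[0,0,0,0,0,0],[0,0,0,0,0,0],[0,0,0,0,0,0]],
])

```text
time: 9.27
position: [0.4173, 0.2975, 0.1329]
tool_rot: [0.638, 0.77, -0.0, -0.0]
ft_force: [-0.5, 0.5, -2.1]
grip_width: 0.0311
grip_force: 45.0
```

```bash
python3 - <<'E'
from h import *
c=shot('side');o=c['o'];X=tool(o);print(o['position'],'F tool',X.T@o['ft_force'],'M tool',X.T@o['moment'])
cv2.imwrite('pics/crop5.png',cv2.resize(c['img'][110:230,160:310,::-1],None,fx=5,fy=5,interpolation=cv2.INTER_CUBIC))
E
```

```text
[0.41734867 0.29745317 0.13288935] F tool [ 0.56236063 -0.38531141  2.05294894] M tool [ 0.03184682 -0.02199425 -0.00687773]
```

View pics/crop5.png

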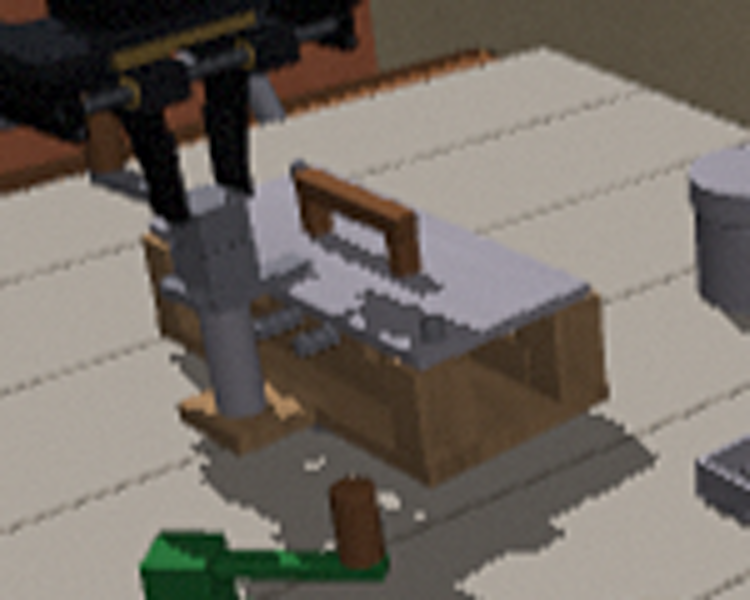

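The side view shows the crank hub seated at bar level. I'll press lightly, then turn.

Call:
drive_tool([
  [[0,0,1,0,0,0],[0,0,0,0,0,0],[0,0,0,0,0,0],[0,0,0,0,0,0],[0,0,0,0,0,-0.06],[0,0,0,0,0,-0.06],[0,0,0,0,0,-0.06],[0,0,0,0,0,0]],
])

```text
time: 9.98
position: [0.4175, 0.2976, 0.1327]
tool_rot: [0.565, 0.825, 0.0, 0.0]
ft_force: [-2.7, -1.0, 4.9]
grip_width: 0.0315
grip_force: 45.0
```

```bash
python3 - <<'E'
from h import *
o=sensors.get_obs();X=tool(o);print(o['position'],o['tool_rot'],'F tool',X.T@o['ft_force'],'M tool',X.T@o['moment'])
E
```

```text
[0.41749135 0.29759205 0.13266579] [5.65054233e-01 8.25053682e-01 3.40158971e-04 1.41337257e-04] F tool [ 0.06615371 -2.85152511 -4.87673204] M tool [ 0.28596375 -0.0584669  -0.02043067]
```

Call:
drive_tool([
  [[0,0,0,0,0,-0.08],[0,0,0,0,0,-0.08],[0,0,0,0,0,-0.08],[0,0,0,0,0,-0.08],[0,0,0,0,0,-0.08],[0,0,0,0,0,-0.08],[0,0,0,0,0,-0.08],[0,0,0,0,0,0]],
])

```text
time: 10.65
position: [0.4169, 0.2974, 0.1327]
tool_rot: [0.315, 0.949, -0.0, -0.0]
ft_force: [-3.1, -0.7, 6.8]
grip_width: 0.0309
grip_force: 45.0
```

Call:
drive_tool([
  [[0,0,0,0,0,-0.08],[0,0,0,0,0,-0.08],[0,0,0,0,0,-0.08],[0,0,0,0,0,-0.08],[0,0,0,0,0,-0.08],[0,0,0,0,0,-0.08],[0,0,0,0,0,-0.08],[0,0,0,0,0,0]],
])

```text
time: 11.32
position: [0.4165, 0.297, 0.1327]
tool_rot: [0.04, 0.999, -0.0, -0.001]
ft_force: [-3.3, -1.6, 8.1]
grip_width: 0.0313
grip_force: 45.0
```

```bash
python3 - <<'E'
from h import *
o=sensors.get_obs();X=tool(o);print(o['position'],o['tool_rot'],np.degrees(np.arctan2(X[1,0],X[0,0])),'F tool',X.T@o['ft_force'],'M tool',X.T@o['moment'])
E
```

```text
[0.41645884 0.29700442 0.13267281] [ 4.00601540e-02  9.99196904e-01 -4.24492490e-04 -7.41928309e-04] 175.40817642968656 F tool [ 3.12894412 -1.84274046 -8.13461557] M tool [0.33266623 0.52683512 0.01498978]
```

Call:
drive_tool([
  [[0,0,0,0,0,-0.06],[0,0,0,0,0,-0.06],[0,0,0,0,0,-0.05],[0,0,0,0,0,-0.04],[0,0,0,0,0,0],[0,0,0,0,0,0]],
])

```text
time: 11.82
position: [0.4163, 0.2968, 0.1327]
tool_rot: [-0.064, 0.998, -0.001, -0.001]
ft_force: [-4.2, -2.9, 7.5]
grip_width: 0.0312
grip_force: 45.0
```

```bash
python3 - <<'E'
from h import *
c=shot('wrist');save(c,'w3.png')
o=c['o'];X=tool(o);print(o['position'],o['tool_rot'],np.degrees(np.arctan2(X[1,0],X[0,0])),'F tool',X.T@o['ft_force'],'M tool',X.T@o['moment'])
E
```

```text
[0.41633188 0.29682294 0.13266032] [-6.36354733e-02  9.97972612e-01 -5.24208171e-04 -9.58001504e-04] -172.7030294421827 F tool [ 4.58258666 -2.33401033 -7.45885885] M tool [ 0.20399791  0.67327858 -0.04073602]
```

View pics/w3.png

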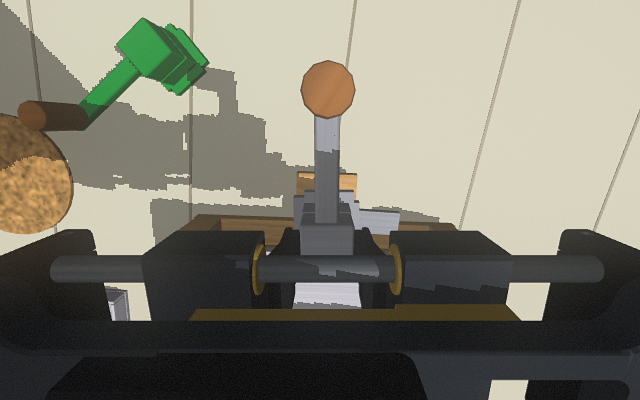

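The picture shows the bar now pointing almost along the caddy's +y (image (362,207) to (400,212)), so latch is about 1.48. I'll nudge it further, relax, then lift.

Call:
drive_tool([
  [[0,0,0,0,0,-0.05],[0,0,0,0,0,-0.03],[0,0,0,0,0,0],[0,0,0,0,0,0.04],[0,0,-1,0,0,0.02],[0,0,0,0,0,0]],
])

```text
time: 12.37
position: [0.4165, 0.2971, 0.1328]
tool_rot: [-0.073, 0.997, -0.0, -0.001]
ft_force: [-3.3, -0.5, 2.9]
grip_width: 0.0312
grip_force: 45.0
```

Call:
drive_tool([
  [[0,0,-5,0,0,0],[0,0,-8,0,0,0],[0,0,-8,0,0,0],[0,0,-8,0,0,0],[0,0,-20,0,0,0],[0,0,-35,0,0,0],[0,0,-35,0,0,0],[0,0,0,0,0,0]],
])

```text
time: 13.03
position: [0.4226, 0.2999, 0.2597]
tool_rot: [-0.074, 0.997, 0.003, 0.008]
ft_force: [1.0, 0.1, -2.6]
grip_width: 0.0315
grip_force: 45.0
```

```bash
python3 - <<'E'
from h import *
c=shot('wrist');save(c,'w4.png')
o=c['o'];X=tool(o);print(o['time'],o['position'],o['ft_force'],o['grip_width'])
m=cv2.inRange(cv2.cvtColor(c['img'],cv2.COLOR_RGB2HSV),(8,100,40),(22,255,255))
for k in blobs(m,200):print(cv2.boundingRect(k))
to(.4408,-.0362,.20,187)
E
```

```text
13.0333 [0.42263456 0.29985792 0.25974645] [ 1.03593882  0.1221304  -2.58342797] 0.03149318773159548
(47, 102, 93, 90)
(189, 304, 332, 17)
(302, 60, 53, 58)
(0, 138, 34, 98)
(605, 218, 35, 32)
(278, 149, 36, 46)
(389, 244, 13, 51)
(127, 96, 34, 19)
(252, 247, 12, 48)
turn [0.003 0.012 0.025] shift mm [  21.3 -335.2   56.8]
```

Call:
drive_tool([
  [[3,-35,0,0.003,0.012,0.025],[3,-40,5,0,0,0],[3,-40,5,0,0,0],[3,-40,5,0,0,0],[3,-40,5,0,0,0],[3,-40,10,0,0,0],[3,-40,20,0,0,0],[0,-40,20,0,0,0]],
])

```text
time: 13.75
position: [0.434, -0.0142, 0.1853]
tool_rot: [-0.061, 0.998, -0.002, -0.005]
ft_force: [0.0, -0.8, -2.7]
grip_width: 0.0311
grip_force: 45.0
```

Call:
drive_tool([
  [[0,-20,20,0,0,0],[0,0,20,0,0,0],[0,0,20,0,0,0],[0,0,0,0,0,0],[0,0,0,0,0,0]],
])

```text
time: 14.17
position: [0.4352, -0.0324, 0.1249]
tool_rot: [-0.061, 0.998, -0.001, -0.008]
ft_force: [0.3, 0.3, -2.6]
grip_width: 0.0314
grip_force: 45.0
```

```bash
python3 - <<'E'
from h import *
o=sensors.get_obs()
print(o['position'],o['tool_rot'],o['time']);to(.4408,-.0362,.042,187)
E
```

```text
[ 0.43517407 -0.0323724   0.12489563] [-0.06090145  0.99811425 -0.00123822 -0.00757743] 14.1667
turn [-0.002 -0.015 -0.   ] shift mm [-5.1 -4.5 82.9]
```

Call:
drive_tool([
  [[-5,-4.5,20,-0.002,-0.015,0],[0,0,30,0,0,0],[0,0,20,0,0,0],[0,0,6,0,0,0],[0,0,4,0,0,0],[0,0,2,0,0,0],[0,0,0,0,0,0],[0,0,0,0,0,0]],
])

```text
time: 14.83
position: [0.4428, -0.0368, 0.0448]
tool_rot: [-0.061, 0.998, -0.001, 0.003]
ft_force: [-0.0, 0.0, -2.1]
grip_width: 0.031
grip_force: 45.0
```

Call:
drive_tool([
  [[0,0,1,0,0,0],[0,0,0,0,0,0],[0,0,0,0,0,0],[0,0,0,0,0,0]],
])

```text
time: 15.17
position: [0.442, -0.0367, 0.0431]
tool_rot: [-0.061, 0.998, -0.001, 0.002]
ft_force: [-0.7, 0.7, -3.5]
grip_width: 0.0314
grip_force: 45.0
```

Call:
drive_tool([
  [[0,0,1.2,0,0,0],[0,0,1.2,0,0,0],[0,0,0,0,0,0],[0,0,0,0,0,0]],
])

```text
time: 15.5
position: [0.4423, -0.0368, 0.0408]
tool_rot: [-0.061, 0.998, -0.001, 0.002]
ft_force: [-0.2, -0.5, 4.2]
grip_width: 0.0313
grip_force: 45.0
```

Call:
drive_tool([
  [[0,0,0,0,0,0],[0,0,0,0,0,0],[0,0,0,0,0,0],[0,0,0,0,0,0]],
], gripper=75)

```text
time: 15.83
position: [0.4417, -0.0365, 0.0402]
tool_rot: [-0.061, 0.998, -0.0, 0.001]
ft_force: [0.2, 0.3, 0.2]
grip_width: 0.0501
grip_force: 0.0
```

Call:
drive_tool([
  [[0,0,-15,0,0,0],[0,0,-25,0,0,0.05],[0,0,-41,0,0,0.12],[0,0,-41,0,0,0.12],[0,0,-41,0,0,0.12],[0,0,-30,0,0,0.12],[0,0,0,0,0,0],[0,0,0,0,0,0]],
])

```text
time: 16.5
position: [0.4421, -0.0367, 0.235]
tool_rot: [0.202, 0.979, -0.0, 0.004]
ft_force: [-0.8, -0.1, -0.3]
grip_width: 0.0652
grip_force: 0.0
```

```bash
python3 - <<'E'
from h import *
o=sensors.get_obs()
print(o['position'],o['tool_rot'],o['time']);to(.51,.306,.236,95.1)
E
```

```text
[ 0.442137   -0.03671573  0.23498123] [ 2.01910389e-01  9.79395889e-01 -3.95369475e-04  3.96631610e-03] 16.5
turn [0.005 0.007 1.075] shift mm [335.3  98.1  -1. ]
```

Call:
drive_tool([
  [[0,0,0,0,0,0.12],[0,0,0,0,0,0.12],[0,0,0,0,0,0.12],[0,0,0,0,0,0.12],[0,0,0,0,0,0.12],[0,0,0,0,0,0.12],[0,0,0,0,0,0.12],[0,0,0,0,0,0.12]],
])

```text
time: 17.17
position: [0.4395, -0.0359, 0.2311]
tool_rot: [0.634, 0.774, -0.0, -0.001]
ft_force: [-0.9, 0.1, 0.2]
grip_width: 0.0655
grip_force: 0.0
```

Call:
drive_tool([
  [[39,11,0,0,0,0.1],[39,11,0,0,0,0],[39,11,0,0,0,0],[39,11,0,0,0,0],[39,11,0,0,0,0],[39,11,0,0,0,0],[39,11,0,0,0,0],[39,11,0,0,0,0]],
])

```text
time: 17.83
position: [0.4896, 0.2833, 0.2305]
tool_rot: [0.667, 0.745, -0.002, 0.0]
ft_force: [-0.6, -1.2, 0.3]
grip_width: 0.0655
grip_force: 0.0
```

Call:
drive_tool([
  [[0,10,0,0.004,0.004,0],[0,0,0,0,0,0],[0,0,0,0,0,0],[0,0,0,0,0,0]],
])

```text
time: 18.17
position: [0.4999, 0.2812, 0.2317]
tool_rot: [0.668, 0.744, -0.001, -0.002]
ft_force: [0.6, -0.2, 0.5]
grip_width: 0.0651
grip_force: 0.0
```

```bash
python3 - <<'E'
from h import *
c=shot('wrist');save(c,'w5.png'); o=c['o']; print(o['position'])
H,S,V=[x.astype(int) for x in cv2.split(cv2.cvtColor(c['img'],cv2.COLOR_RGB2HSV))]
m=(H>5)&(H<22)&(S>100); m[250:]=0
for k in blobs(m,100): print(cv2.boundingRect(k),rect(c,k,.126))
to(.51,.306,.124,95.1)
cv2.imwrite('pics/crop6.png',cv2.resize(c['img'][60:260,180:460,::-1],None,fx=2.8,fy=2.8))
E
```

```text
[0.49987859 0.28115688 0.23171436]
(331, 122, 18, 100) (array([508., 305.]), array([15., 97.]), np.float32(95.17753))
(260, 137, 23, 46) (array([443., 312.]), array([21., 43.]), np.float32(96.13785))
turn [-0.004 -0.002  0.017] shift mm [ 24.   12.  108.2]
```

View pics/crop6.png

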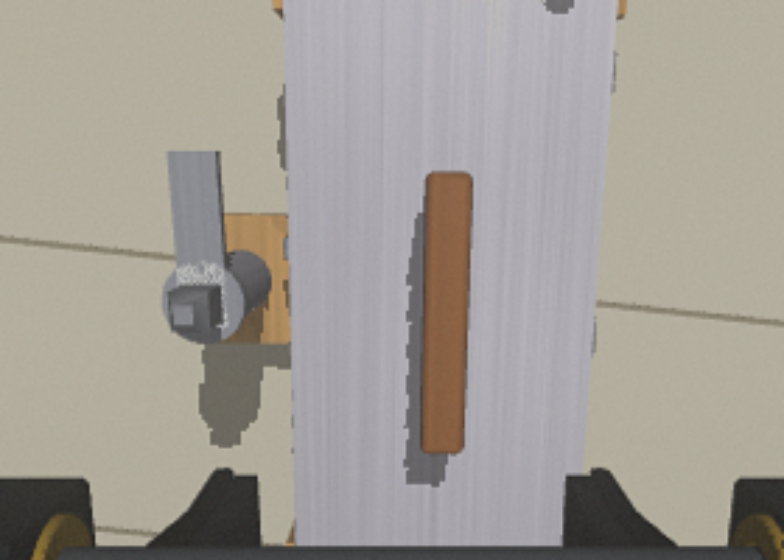

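The lock bar lies along +y, clear of the plate. The handle is at (0.508, 0.305) with yaw 95.2°. Grasping it.

Call:
drive_tool([
  [[11.5,5.2,10,-0.004,-0.002,0.008],[11.5,5.2,10,0,0,0.007],[0,0,25,0,0,0],[0,0,30,0,0,0],[0,0,25,0,0,0],[0,0,11,0,0,0],[0,0,0,0,0,0],[0,0,0,0,0,0]],
], gripper=60)

```text
time: 18.88
position: [0.5095, 0.3065, 0.1222]
tool_rot: [0.674, 0.739, 0.001, 0.0]
ft_force: [0.2, 0.6, 0.2]
grip_width: 0.052
grip_force: 0.0
```

Call:
drive_tool([
  [[0,0,0,0,0,0],[0,0,0,0,0,0],[0,0,0,0,0,0],[0,0,0,0,0,0],[0,0,0,0,0,0],[0,0,0,0,0,0],[0,0,0,0,0,0],[0,0,0,0,0,0]],
], gripper=0, squeeze=55)

```text
time: 19.55
position: [0.5094, 0.3069, 0.1225]
tool_rot: [0.673, 0.739, 0.001, 0.001]
ft_force: [-0.0, 0.0, -0.3]
grip_width: 0.0071
grip_force: 0.0
```

```bash
python3 - <<'E'
from h import *
o=sensors.get_obs()
print(o['position'],o['tool_rot'],o['ft_force'],o['moment'],o['grip_width']);to(.508,.305,.12,95.2)
E
```

```text
[0.50939048 0.30691799 0.12246342] [6.73495433e-01 7.39189596e-01 1.46268140e-03 7.09147329e-04] [-0.01905758  0.02777371 -0.34247388] [-0.13904807  0.07201476  0.02815761] 0.007064866599529882
turn [ 0.003 -0.001  0.002] shift mm [-1.8 -1.6  2.5]
```

Width 7 mm with no force is odd, so I'll look.

```bash
python3 - <<'E'
from h import *
c=shot('wrist');s=shot('side');print(c['o']['grip_width'])
a=cv2.resize(c['img'][100:300,180:460,::-1],None,fx=2,fy=2); b=cv2.resize(s['img'][110:210,160:300,::-1],None,fx=4,fy=4)
h=min(a.shape[0],b.shape[0]); 
cv2.imwrite('pics/crop7.png',cv2.resize(np.hstack([a[:h],b[:h]]),(800,int(800*h/(a.shape[1]+b.shape[1])))))
E
```

```text
0.007064866599529882
```

View pics/crop7.png

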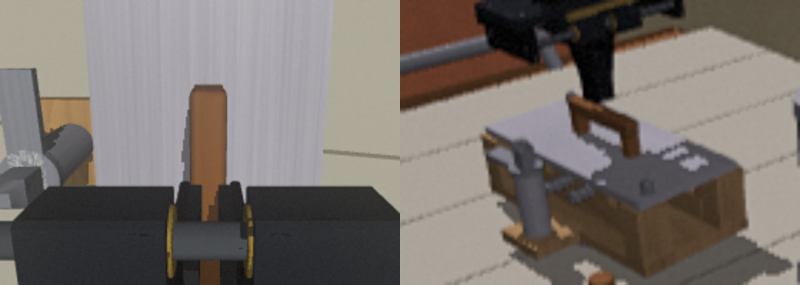

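```bash
python3 - <<'E'
from h import *
c=shot('side'); f=200/np.tan(np.radians(c['fov_y']/2))
def pr(p):
    q=R.from_quat(c['attitude']).as_matrix().T@(np.array(p)-c['xyz']); u=c['cx']+f*q[0]/-q[2]; v=c['cy']-f*q[1]/-q[2]
    return ((u-160)*4*.833*.0+ (u-160)*800/1120*4*1+400, (v-110)*800/1120*4),(u,v)
o=c['o']; print(o['position'],o['grip_width'])
for n,p in(('tip',o['position']-[0,0,.022]),('tcp',o['position']),('h+',(.504,.355,.126)),('h-',(.513,.255,.126)),('shaft',(.417,.297,.124))): print(n,pr(p))
save(c,'s7.png')
w=shot('wrist')['img']; print('bar width px rows', [(r,np.flatnonzero((cv2.cvtColor(w,cv2.COLOR_RGB2HSV)[r,:,1]>110)&(cv2.cvtColor(w,cv2.COLOR_RGB2HSV)[r,:,0]<20))[[0,-1]]) for r in(170,200,220)])
E
```

```text
[0.50936192 0.30688841 0.12233374] 0.002576076051660048
tip ((np.float64(603.2751631830151), np.float64(127.87498834718073)), (np.float64(231.1463071140553), np.float64(154.75624592151325)))
tcp ((np.float64(600.4387050518832), np.float64(107.66873012183024)), (np.float64(230.15354676815912), np.float64(147.68405554264058)))
h+ ((np.float64(570.9132738991123), np.float64(92.28381274609514)), (np.float64(219.81964586468928), np.float64(142.2993344611333)))
h- ((np.float64(631.1169013938483), np.float64(118.49958874451075)), (np.float64(240.89091548784688), np.float64(151.47485606057876)))
shaft ((np.float64(519.6761833838652), np.float64(135.47503835382687)), (np.float64(201.8866641843528), np.float64(157.4162634238394)))
bar width px rows [(170, array([209, 337])), (200, array([314, 337])), (220, array([242, 337]))]
```

```bash
python3 - <<'E'
import cv2
i=cv2.imread('pics/s7.png')
h=cv2.cvtColor(i,cv2.COLOR_BGR2HSV)
for v in range(126,172,2):
    s=''
    for u in range(205,258):
        H,S,V=map(int,h[v,u]); s+='#' if V<45 else ('b' if H<22 and S>110 else ('.' if V>110 else '+'))
    print(v,s)
E
```

```text
126 #####++++bbbbb################bbbbbbb................
128 ####++++++bbbbb##############+.......................
130 ####b++++++bbbbb#############+.......................
132 b#bbbb++++++bbb.+############+.......................
134 bbbbbb++.........+###########........................
136 b.................###########........................
138 ..................+##########+.......................
140 ...................##########+.......................
142 ...............+...##########+.......................
144 .............+bbbbbbb#######++.......................
146 ..............#bbbbbbbbbb+...........................
148 ..............+#bbbbbbbbbbbb+........................
150 ...............bbbbbbbbbbbbbbbbbb+...................
152 ...............bbbbbb++bb##bbbbbbbbbb+...............
154 ...............+bbbbb+...+++b#bbbbbbbb...............
156 ................+bbb++.........+##bbbb+..............
158 ...................++++++.......b#bbbb+..............
160 +......................++++++...+bbbbb+..............
162 ++.........................++++++bbbbbb.........++...
164 ++++........................++++++bb+b+++++++++......
166 +++.++++.....................++++++++++++++++++++++++
168 +++.++b+++++................+++++++++++++++++++++++++
170 ++++++b+bb++++++.......++++++++++++++++++++++++++++++
```

The fingertips really end at about z = 0.13 m, some 30 mm shorter than the stated reach. They closed above the handle bar and touched nothing. I'll reopen, go 25 mm deeper and regrip.

Call:
drive_tool([
  [[0,0,-8,0,0,0],[0,0,0,0,0,0],[0,0,0,0,0,0],[0,0,0,0,0,0],[0,0,0,0,0,0],[0,0,0,0,0,0],[0,0,0,0,0,0],[0,0,0,0,0,0]],
], gripper=55)

```text
time: 20.42
position: [0.5093, 0.3068, 0.1302]
tool_rot: [0.674, 0.739, 0.001, 0.001]
ft_force: [-0.1, -0.6, -0.1]
grip_width: 0.0442
grip_force: 0.0
```

Call:
drive_tool([
  [[-1.5,-1.5,8,0,0,0],[0,0,8,0,0,0],[0,0,8,0,0,0],[0,0,5,0,0,0],[0,0,4,0,0,0],[0,0,0,0,0,0],[0,0,0,0,0,0]],
])

```text
time: 21.0
position: [0.508, 0.3052, 0.0969]
tool_rot: [0.674, 0.739, 0.001, 0.001]
ft_force: [-0.4, -0.4, 0.7]
grip_width: 0.0477
grip_force: 0.0
```

```bash
python3 - <<'E'
from h import *
c=shot('side');o=c['o'];print(o['position'],o['grip_width'],o['ft_force'])
h=cv2.cvtColor(c['img'],cv2.COLOR_RGB2HSV)
for v in range(126,172,2):
    s=''
    for u in range(205,258):
        H,S,V=map(int,h[v,u]); s+='#' if V<45 else ('b' if H<22 and S>110 else ('.' if V>110 else '+'))
    print(v,s)
E
```

```text
[0.50800621 0.30522716 0.09690565] 0.04773145457059338 [-0.39027222 -0.43703675  0.66829313]
126 ########bbbbbbbbbbbbbbbbbbbb#+++++###b######+++......
128 ########bbbb#########++++++#+#########++.............
130 ######################++.....########................
132 ##########bb#########+.......+#######................
134 #####+++###b########++.......########................
136 #####.+##########............#######+................
138 #####....#######+............#######+................
140 #####.....#######+...........+######+................
142 ..........+#######+...........######+................
144 ...........########...........######+................
146 ............#######bbbbb......+######................
148 .............#######bbbbbbbb..+######................
150 .............#######bbb#bbbbbbbbbb###................
152 .............+######b++bbbb#bbbbbbbbb+...............
154 ..............######++...+++b#b#bbbbbb+..............
156 ...............++####+.........+#bbbbb+..............
158 ...................++++++.......bbbbbb+............++
160 +......................++++++...+bbbbbb+++++++++++..+
162 ++.........................++++++bbbbbb++++++++++++++
164 ++++...............++..........+++bb+b+..++++++++++++
166 +++.++++............+++++.....++...++++++++++..++++++
168 +++.++b+++++........++++++++......++++++++++++....+++
170 +++++bbbbb+++++++++++++++++++++++++++++++++++++.+++++
```

The fingers now straddle the bar. Closing and lifting gently.

Call:
drive_tool([
  [[0,0,0,0,0,0],[0,0,0,0,0,0],[0,0,0,0,0,0],[0,0,0,0,0,0],[0,0,0,0,0,0],[0,0,0,0,0,0],[0,0,0,0,0,0],[0,0,0,0,0,0]],
], gripper=0, squeeze=55)

```text
time: 21.72
position: [0.5085, 0.3054, 0.0975]
tool_rot: [0.674, 0.739, 0.002, 0.001]
ft_force: [1.1, 0.2, 0.4]
grip_width: 0.0152
grip_force: 55.0
```

Call:
drive_tool([
  [[0,0,0,0,0,0],[0,0,0,0,0,0],[0,0,-2,0,0,0],[0,0,-2,0,0,0],[0,0,0,0,0,0],[0,0,0,0,0,0]],
])

```text
time: 22.22
position: [0.5079, 0.3052, 0.1009]
tool_rot: [0.674, 0.739, 0.001, 0.001]
ft_force: [2.3, 0.7, -6.9]
grip_width: 0.0155
grip_force: 55.0
```

```bash
python3 - <<'E'
from h import *
o=sensors.get_obs();X=tool(o);print(o['position'],o['tool_rot'],'F',o['ft_force'],'M tool',X.T@o['moment'],o['grip_width'])
E
```

```text
[0.50792227 0.30521036 0.10087995] [6.73533457e-01 7.39155660e-01 1.13543519e-03 5.50608769e-04] F [ 2.33277238  0.69170087 -6.91790948] M tool [-0.3860439  -0.10157984  0.04856587] 0.015458274954874033
```

Call:
drive_tool([
  [[0,0,-3,0,0,0],[0,0,-3,0,0,0],[0,0,-3,0,0,0],[0,0,-3,0,0,0],[0,0,-3,0,0,0],[0,0,-3,0,0,0],[0,0,-3,0,0,0],[0,0,0,0,0,0]],
])

```text
time: 22.88
position: [0.508, 0.3053, 0.1231]
tool_rot: [0.673, 0.739, 0.002, 0.001]
ft_force: [-0.2, 0.0, -6.3]
grip_width: 0.0155
grip_force: 55.0
```

Call:
drive_tool([
  [[0,0,-5,0,0,0],[0,0,-10,0,0,0],[0,0,-15,0,0,0],[0,0,-15,0,0,0],[0,0,-15,0,0,0],[0,0,-10,0,0,0],[0,0,-5,0,0,0],[0,0,0,0,0,0]],
])

```text
time: 23.55
position: [0.5086, 0.3055, 0.1991]
tool_rot: [0.674, 0.739, 0.003, 0.001]
ft_force: [-0.3, 0.8, -6.3]
grip_width: 0.0155
grip_force: 55.0
```

```bash
python3 - <<'E'
from h import *
c=shot('top');save(c,'t2.png')
o=c['o'];X=tool(o);print(o['position'],o['tool_rot'],'F',o['ft_force'],'M tool',X.T@o['moment'],o['grip_width'])
H,S,V=[x.astype(int) for x in cv2.split(cv2.cvtColor(c['img'],cv2.COLOR_RGB2HSV))]
m=(H>8)&(H<22)&(S>100); m[:160]=0; m[:,:130]=0;m[:,530:]=0
for k in blobs(m,100): print('brown',cv2.boundingRect(k),rect(c,k,.004))
s=shot('side');save(s,'s8.png')
x0,y0=150,90
a=cv2.resize(s['img'][80:290,150:500,::-1],None,fx=2.2,fy=2.2);cv2.imwrite('pics/crop8.png',a)
E
```

```text
[0.50858095 0.30549559 0.19905094] [0.67350424 0.73917681 0.00279792 0.00136632] F [-0.26255117  0.77566253 -6.29469278] M tool [ 0.00520115 -0.07633282  0.00829758] 0.015482703984576567
brown (363, 171, 108, 73) (array([ 542., -302.]), array([155., 287.]), np.float32(101.69432))
brown (307, 225, 44, 42) (array([442., -40.]), array([118., 123.]), np.float32(86.88251))
brown (202, 197, 54, 72) (array([475., 236.]), array([113., 232.]), np.float32(135.07703))
```

View pics/crop8.png

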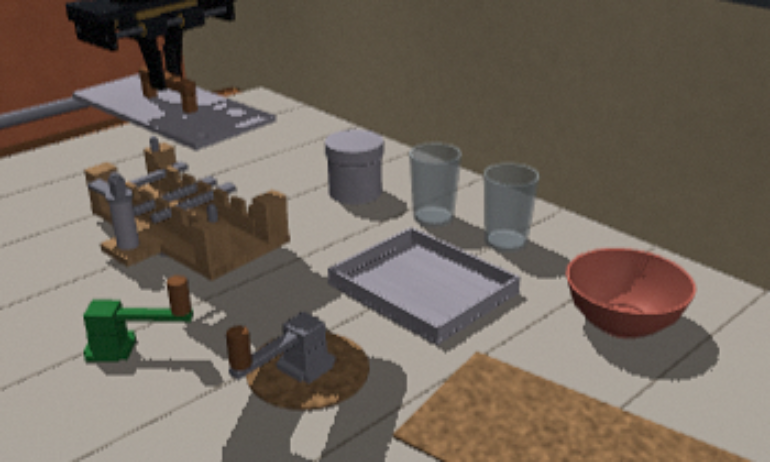

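The crop shows the plate held level above the caddy, the crank upright on the coaster, and about four stirrers in the slots. Carrying the plate to the mat at (0.542,-0.302), yaw 101.7°.

```bash
python3 -c "
from h import *
to(.542,-.302,.2,101.7)"
```

```text
turn [ 0.002 -0.001 -0.111] shift mm [-601.4  -89.1   -2.9]
```

Call:
drive_tool([
  [[0,0,0,0.002,0,-0.03],[0,0,0,0,0,-0.05],[0,0,0,0,0,-0.031],[-8,-1.2,0,0,0,0],[-16,-2.4,0,0,0,0],[-24,-3.6,0,0,0,0],[-28,-4.1,0,0,0,0],[-28,-4.1,0,0,0,0]],
])

```text
time: 24.32
position: [0.513, 0.1988, 0.1964]
tool_rot: [0.631, 0.775, -0.0, -0.0]
ft_force: [0.6, -0.1, -6.7]
grip_width: 0.0155
grip_force: 55.0
```

Call:
drive_tool([
  [[-28,-4.1,0,0,0,0],[-28,-4.1,0,0,0,0],[-28,-4.1,0,0,0,0],[-28,-4.1,0,0,0,0],[-28,-4.1,0,0,0,0],[-28,-4.1,0,0,0,0],[-28,-4.1,0,0,0,0],[-28,-4.1,0,0,0,0]],
])

```text
time: 24.98
position: [0.5261, -0.0276, 0.1964]
tool_rot: [0.632, 0.775, 0.0, -0.001]
ft_force: [0.1, 1.3, -5.8]
grip_width: 0.0157
grip_force: 55.0
```

Call:
drive_tool([
  [[-28,-4.1,0,0,0,0],[-28,-4.1,0,0,0,0],[-28,-4.1,0,0,0,0],[-28,-4.1,0,0,0,0],[-28,-4.1,0,0,0,0],[-28,-4.1,0,0,0,0],[-24,-3.6,0,0,0,0],[-24,-3.6,0,0,0,0]],
])

```text
time: 25.65
position: [0.5385, -0.2454, 0.1959]
tool_rot: [0.632, 0.775, 0.0, -0.001]
ft_force: [0.8, 0.8, -6.2]
grip_width: 0.0156
grip_force: 55.0
```

Call:
drive_tool([
  [[-20,-3,0,0,0,0],[-14,-2,0,0,0,0],[-7,-1,0,0,0,0],[0,0,0,0,0,0],[0,0,0,0,0,0],[0,0,0,0,0,0],[0,0,0,0,0,0]],
])

```text
time: 26.23
position: [0.5418, -0.2834, 0.1967]
tool_rot: [0.631, 0.776, 0.001, -0.001]
ft_force: [0.6, -0.1, -6.1]
grip_width: 0.0156
grip_force: 55.0
```

```bash
python3 - <<'E'
from h import *
o=sensors.get_obs();print(o['position'],o['tool_rot'],o['ft_force'],o['time']);to(.542,-.302,.04,101.7)
E
```

```text
[ 0.54180259 -0.28343204  0.19668241] [ 6.30985606e-01  7.75793762e-01  8.81993932e-04 -6.52517159e-04] [ 0.60597286 -0.09340663 -6.12827594] 26.2333
turn [ 0.001 -0.002  0.001] shift mm [-18.2  -3.6 156.7]
```

Call:
drive_tool([
  [[-6,-1.2,5,0,0,0],[-6,-1.2,15,0,0,0],[-6,-1.2,25,0,0,0],[0,0,28,0,0,0],[0,0,28,0,0,0],[0,0,25,0,0,0],[0,0,18,0,0,0],[0,0,10,0,0,0]],
])

```text
time: 26.9
position: [0.5411, -0.3021, 0.0399]
tool_rot: [0.631, 0.776, 0.001, -0.002]
ft_force: [-1.0, -0.2, -6.3]
grip_width: 0.0157
grip_force: 55.0
```

Call:
drive_tool([
  [[0,0,8,0,0,0],[0,0,5,0,0,0],[0,0,3,0,0,0],[0,0,2,0,0,0],[0,0,0,0,0,0],[0,0,0,0,0,0],[0,0,0,0,0,0]],
])

```text
time: 27.48
position: [0.5428, -0.3037, 0.0257]
tool_rot: [0.631, 0.775, 0.001, 0.001]
ft_force: [0.6, 0.2, -5.6]
grip_width: 0.0156
grip_force: 55.0
```

Call:
drive_tool([
  [[0,0,1.5,0,0,0],[0,0,1.5,0,0,0],[0,0,1,0,0,0],[0,0,0.5,0,0,0],[0,0,0,0,0,0],[0,0,0,0,0,0]],
])

```text
time: 27.98
position: [0.5425, -0.3035, 0.0215]
tool_rot: [0.631, 0.775, 0.001, 0.0]
ft_force: [-2.3, 2.2, 5.4]
grip_width: 0.0153
grip_force: 55.0
```

Call:
drive_tool([
  [[0,0,0,0,0,0],[0,0,0,0,0,0],[0,0,0,0,0,0],[0,0,0,0,0,0],[0,0,0,0,0,0],[0,0,0,0,0,0]],
], gripper=50)

```text
time: 28.48
position: [0.5425, -0.3034, 0.0202]
tool_rot: [0.631, 0.775, 0.001, 0.0]
ft_force: [-0.9, -0.3, 0.5]
grip_width: 0.0415
grip_force: 0.0
```

Call:
drive_tool([
  [[0,0,-10,0,0,0],[0,0,-20,0,0,0],[0,0,-35,0,0,-0.12],[0,0,-40,0,0,-0.12],[0,0,-40,0,0,-0.12],[0,0,-40,0,0,-0.12],[0,0,-40,0,0,-0.12],[0,0,0,0,0,-0.12]],
])

```text
time: 29.15
position: [0.5463, -0.3068, 0.2559]
tool_rot: [0.315, 0.949, -0.003, 0.009]
ft_force: [0.9, -0.3, 1.0]
grip_width: 0.0435
grip_force: 0.0
```

Call:
drive_tool([
  [[0,0,0,0,0,-0.12],[0,0,0,0,0,-0.12],[0,0,0,0,0,-0.12],[0,0,0,0,0,-0.12],[0,0,0,0,0,-0.12],[0,0,0,0,0,-0.12],[0,0,0,0,0,0],[0,0,0,0,0,0]],
])

```text
time: 29.82
position: [0.542, -0.3034, 0.2458]
tool_rot: [-0.035, 0.999, 0.0, 0.001]
ft_force: [-0.1, 0.4, -0.9]
grip_width: 0.0436
grip_force: 0.0
```

```bash
python3 - <<'E'
from h import *
o=sensors.get_obs();print(o['position'],o['grip_width'],o['time']);to(.49,.304,.25,185.1)
E
```

```text
[ 0.54202442 -0.30339002  0.24582063] 0.04361503648027072 29.8167
turn [ 0.001  0.001 -0.019] shift mm [ -2.2 609.6  -4.2]
```

Call:
drive_tool([
  [[0,38,0,0,0,-0.019],[0,40,0,0,0,0],[0,40,0,0,0,0],[0,40,0,0,0,0],[0,40,0,0,0,0],[0,40,0,0,0,0],[0,0,0,0,0,0],[0,0,0,0,0,0]],
])

```text
time: 30.48
position: [0.5206, -0.0644, 0.246]
tool_rot: [-0.047, 0.999, 0.0, 0.001]
ft_force: [0.6, -0.7, 0.2]
grip_width: 0.0435
grip_force: 0.0
```

```bash
python3 - <<'E'
from h import *
c=shot('wrist');save(c,'wt.png');o=c['o'];print(o['position'])
t=shot('top');save(t,'t3.png');print('tray guess',plane(t,[(317,178)],.02))
E
```

```text
[ 0.5205574  -0.0643886   0.24602899]
tray guess [[ 0.63884881 -0.01739064  0.02      ]]
```

Call:
drive_tool([
  [[0,38,0,0,0,0],[0,40,0,0,0,0],[0,40,0,0,0,0],[0,40,0,0,0,0],[0,40,0,0,0,0],[0,40,0,0,0,0],[0,40,0,0,0,0],[0,40,0,0,0,0]],
])

```text
time: 31.25
position: [0.493, 0.2505, 0.2459]
tool_rot: [-0.044, 0.999, 0.0, 0.001]
ft_force: [0.8, -0.4, 0.3]
grip_width: 0.0433
grip_force: 0.0
```

Call:
drive_tool([
  [[0,40,0,0,0,0],[0,14,0,0,0,0],[0,0,0,0,0,0],[0,0,0,0,0,0],[0,0,0,0,0,0]],
])

```text
time: 31.67
position: [0.4876, 0.302, 0.2456]
tool_rot: [-0.045, 0.999, -0.0, 0.0]
ft_force: [0.1, 0.6, -0.3]
grip_width: 0.0433
grip_force: 0.0
```

```bash
python3 - <<'E'
from h import *
c=shot('wrist');save(c,'w9.png');o=c['o'];print(o['position'],o['tool_rot'])
a=cv2.imread('pics/wt.png')[:240,120:520];b=c['img'][:240,120:520,::-1]
cv2.imwrite('pics/crop9.png',cv2.resize(np.hstack([a,b]),(800,240)) if 0 else np.vstack([cv2.resize(b,None,fx=1.5,fy=1.5),cv2.resize(a,None,fx=1.0,fy=1.0,dst=None) if 0 else cv2.copyMakeBorder(a,0,0,0,200,0)]))
E
```

```text
[0.48756096 0.30202491 0.24558209] [-4.48281146e-02  9.98994665e-01 -1.22676595e-04  2.90569306e-04]
```

View pics/crop9.png

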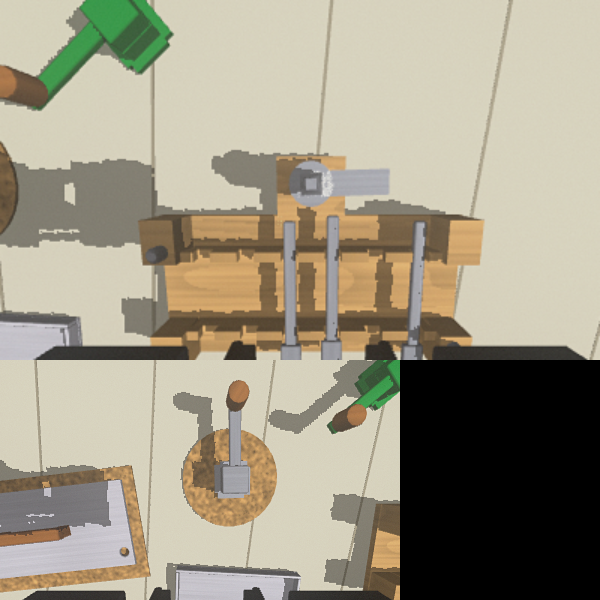

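The upper crop shows three stirrers, in the slots at y=-18, +18 and +90, paddles toward caddy +x. The lower crop shows the plate flat on the mat, the crank upright on the coaster, and the tray rim. Now I'll measure the stirrers and tray numerically.

```bash
cat > tray.py <<'E'
from h import *
t=shot('top'); save(t,'t4.png')
h,s,v=[x.astype(int) for x in cv2.split(cv2.cvtColor(cv2.GaussianBlur(t['img'],(3,3),0),cv2.COLOR_RGB2HSV))]
m=(s<22)&(v>40); q=np.zeros_like(m); q[145:215,270:365]=m[145:215,270:365]
for k in blobs(q,300): print('tray blob',cv2.boundingRect(k),rect(t,k,.024),rect(t,k,.004))
E
python3 tray.py; python3 - <<'E'
from h import *
c=shot('wrist'); o=c['o']
for (u1,v1,u2,v2) in((290,225,290,340),(333,220,332,340),(419,225,414,340)):
    P=plane(c,[(120+u1/1.5,v1/1.5),(120+u2/1.5,v2/1.5)],.06)[:,:2]; d=P[1]-P[0]; yaw=np.radians(5.1)
    Rm=np.array([[np.cos(yaw),np.sin(yaw)],[-np.sin(yaw),np.cos(yaw)]])
    print('end',P[0],'yaw',np.degrees(np.arctan2(d[1],d[0])),'caddy',((P-[.509,.3053])@Rm.T*1000).round(1).tolist())
yaw=np.radians(5.1)
for y in(-.018,.018,.09): 
    print(np.array([.509,.3053])+np.array([-.006*np.cos(yaw)-y*np.sin(yaw),-.006*np.sin(yaw)+y*np.cos(yaw)]))
E
```

```text
tray blob (282, 149, 68, 57) (array([642., -11.]), array([158., 188.]), np.float32(92.13343)) (array([648., -12.]), array([161., 191.]), np.float32(92.13344))
end [0.45091871 0.28287906] yaw 4.416756389564045 caddy [[-59.8, -17.2], [39.7, -18.4]]
end [0.44380714 0.3173719 ] yaw 5.409141714065548 caddy [[-63.9, 17.8], [39.7, 18.4]]
end [0.44158254 0.38761282] yaw 6.328523659408127 caddy [[-59.8, 88.0], [39.7, 90.1]]
[0.50462385 0.2868379 ]
[0.50142366 0.32269537]
[0.49502327 0.39441033]
```

```bash
python3 - <<'E'
from h import *
c=shot('wrist'); c['o']=dict(c['o'],position=np.array([.52056,-.06439,.24603]),tool_rot=np.array([-.047,.9989,0,.001]))
P=plane(c,[(295.5,206.5),(418.5,212)],.024)[:,:2];d=P[1]-P[0]
yaw=np.arctan2(d[1],d[0])-np.pi/2; mid=P.mean(0)
print(P,np.linalg.norm(d),np.degrees(yaw),'centre',mid+.075*np.array([np.cos(yaw),np.sin(yaw)]))
to(.5046,.2868,.12,185.1)
E
```

```text
[[ 0.56929424 -0.10359115]
 [ 0.56101887  0.07142661]] 0.17521329521199488 2.7071005338427634 centre [ 0.64007286 -0.01254   ]
turn [0.001 0.001 0.   ] shift mm [-15.8 -17.  125.9]
```

Call:
drive_tool([
  [[-5,-5.5,30,0.001,0.001,0],[-5.5,-5.5,35,0,0,0],[-5,-6,35,0,0,0],[0,0,30,0,0,0],[0,0,10,0,0,0],[0,0,0,0,0,0],[0,0,0,0,0,0],[0,0,0,0,0,0]],
], gripper=26)

```text
time: 32.53
position: [0.5053, 0.2889, 0.1078]
tool_rot: [-0.046, 0.999, 0.0, 0.002]
ft_force: [0.6, -0.3, 0.7]
grip_width: 0.023
grip_force: 0.0
```

```bash
python3 - <<'E'
from h import *
to(.5046,.2868,.04,185.1)
c=shot('side'); o=c['o'];print(o['position'],o['grip_width'])
f=200/np.tan(np.radians(c['fov_y']/2))
for p in (o['position'],o['position']-[0,0,.022]):
    q=R.from_quat(c['attitude']).as_matrix().T@(p-c['xyz']); print(c['cx']+f*q[0]/-q[2],c['cy']-f*q[1]/-q[2])
h=cv2.cvtColor(c['img'],cv2.COLOR_RGB2HSV)
for v in range(116,176,2):
    print(v,''.join('#' if x[2]<42 else ('b' if x[0]<22 and x[1]>110 else ('.' if x[2]>110 else '+')) for x in h[v,205:265]))
E
```

```text
turn [0.001 0.004 0.003] shift mm [ 0.9 -2.  67.8]
[0.50532615 0.28891355 0.10777938] 0.023025553476479898
232.86933448405097 154.63922103282974
233.8393179565374 161.6798582081596
116 ######b##############################################+++++++
118 #######bbb+bb##########################################+++++
120 ############bbbb+b#####################################++++.
122 #########b+bb######bbbb#b##############################+....
124 ++#######b#+++##########b#############################+.....
126 bbb######bb+##+#######################################+.....
128 bbbb+++++++bbb########bb+b+###########################+.....
130 bbbbb++++++bbbb#######b+###############################.....
132 bbbbb+++++++bbb.#######bbb########+################+++......
134 bbbbbb++........+############################++.............
136 b................#######################++..................
138 .................+################+++.......................
140 ..................+###############..........................
142 ..............++..+###############..........................
144 .....
[... 330 characters left out ...]
.+bb++bbbbbb++++.++++.............................
156 ............bbbbbb++bbb...++++..............................
158 ............+++....++bbbbb+.................................
160 +............++++++++bb+b+++bbbb............................
162 ++......++++++++bbbb+bbbbbbbbbbbb+.......+++................
164 +++bbb.++...bbbbb+bbbbbbbbbb++.+..+bbbbbb+..................
166 +++.+bbbbbbbb.bbb+bbbb+++....++++++bbbb++..bb..+++++........
168 +++.++bbb+bbbbbbb+++....++++++++bb++++..++bbbbbb+...........
170 ++++++bb+bbb+++bbb..+++++++bb++++.+++++++++bbbbb+.bbbb......
172 ++++++b+++....++bbbbbbbbb.++..++++++++bb+++bbbbbb.b+b+bb+...
174 ++++++...+++++++bbb++++bbb++++++.bbbbbb+++++bb+bbbbbbbbb+.bb
```

Call:
drive_tool([
  [[-5.5,-1,10,0.001,0.003,0.003],[-5.5,-1,20,0,0,0],[0,0,20,0,0,0],[0,0,10,0,0,0],[0,0,5.5,0,0,0],[0,0,0,0,0,0],[0,0,0,0,0,0]],
])

```text
time: 33.17
position: [0.5151, 0.2876, 0.0407]
tool_rot: [-0.045, 0.999, -0.001, -0.001]
ft_force: [-0.6, -0.5, 0.4]
grip_width: 0.0229
grip_force: 0.0
```

Call:
drive_tool([
  [[0,0,0,0,0,0],[0,0,0,0,0,0],[0,0,0,0,0,0],[0,0,0,0,0,0],[0,0,0,0,0,0],[0,0,0,0,0,0]],
], gripper=0, squeeze=30)

```text
time: 33.67
position: [0.5153, 0.2876, 0.0412]
tool_rot: [-0.045, 0.999, -0.0, -0.001]
ft_force: [0.1, -0.1, 4.9]
grip_width: 0.0095
grip_force: 30.0
```

Call:
drive_tool([
  [[0,0,-5,0,0,0],[0,0,-15,0,0,0],[0,0,-30,0,0,0.042],[0,0,-30,0,0,0],[0,0,-25,0,0,0],[-9,-28,0,0,0,0],[-12,-36,0,0,0,0],[-12,-36,0,0,0,0]],
])

```text
time: 34.33
position: [0.5526, 0.189, 0.1461]
tool_rot: [-0.025, 1.0, -0.001, -0.001]
ft_force: [1.0, 0.9, -0.6]
grip_width: 0.0098
grip_force: 30.0
```

Call:
drive_tool([
  [[-12,-36,0,0,0,0],[-12,-36,0,0,0,0],[-12,-36,0,0,0,0],[-12,-36,0,0,0,0],[-12,-36,0,0,0,0],[-12,-36,0,0,0,0],[-10,-29,0,0,0,0],[0,0,0,0,0,0]],
])

```text
time: 35.0
position: [0.649, -0.0586, 0.1453]
tool_rot: [-0.021, 1.0, -0.003, 0.0]
ft_force: [0.8, -0.3, -0.4]
grip_width: 0.0094
grip_force: 30.0
```

Call:
drive_tool([
  [[0,0,0,0,0,0],[0,0,0,0,0,0],[0,0,0,0,0,0]],
])

```text
time: 35.25
position: [0.6451, -0.0502, 0.145]
tool_rot: [-0.024, 1.0, -0.0, -0.002]
ft_force: [-0.3, 0.2, -0.4]
grip_width: 0.0094
grip_force: 30.0
```

```bash
python3 - <<'E'
from h import *
exec(open('tray.py').read().split('\n',1)[1])
o=sensors.get_obs(); print(o['position'],o['grip_width'],o['ft_force']); to(.647,-.0523,0,182.7)
E
```

```text
[ 0.64525084 -0.0500075   0.14518842] 0.009460745103842441 [-1.26692106  0.17039537 -0.27425747]
turn [-0.    -0.004  0.002] shift mm [ -1.6  -2.4 145.2]
```

Call:
drive_tool([
  [[-1.6,-2.4,25,0,-0.003,0],[0,0,35,0,0,0],[0,0,35,0,0,0],[0,0,25,0,0,0],[0,0,12,0,0,0],[0,0,5,0,0,0],[0,0,3,0,0,0],[0,0,0,0,0,0]],
])

```text
time: 35.97
position: [0.6487, -0.0538, 0.0062]
tool_rot: [-0.024, 1.0, -0.001, 0.001]
ft_force: [0.2, -0.3, -1.1]
grip_width: 0.0096
grip_force: 30.0
```

Call:
drive_tool([
  [[0,0,1.5,0,0,0],[0,0,1.5,0,0,0],[0,0,1.5,0,0,0],[0,0,0,0,0,0],[0,0,0,0,0,0]],
])

```text
time: 36.38
position: [0.648, -0.0543, 0.0014]
tool_rot: [-0.023, 1.0, -0.001, 0.0]
ft_force: [0.4, 0.8, -0.8]
grip_width: 0.0097
grip_force: 30.0
```

Call:
drive_tool([
  [[0,0,1.5,0,0,0],[0,0,1.5,0,0,0],[0,0,0,0,0,0],[0,0,0,0,0,0]],
])

```text
time: 36.72
position: [0.6477, -0.0542, -0.0023]
tool_rot: [-0.024, 1.0, -0.001, -0.0]
ft_force: [0.2, -0.5, -0.7]
grip_width: 0.0091
grip_force: 30.0
```

Call:
drive_tool([
  [[0,0,0,0,0,0],[0,0,0,0,0,0],[0,0,0,0,0,0],[0,0,0,0,0,0]],
], gripper=26)

```text
time: 37.05
position: [0.648, -0.0542, -0.0019]
tool_rot: [-0.024, 1.0, -0.001, 0.0]
ft_force: [0.2, -0.4, 0.1]
grip_width: 0.0216
grip_force: 0.0
```

Call:
drive_tool([
  [[0,0,-10,0,0,0],[0,0,-25,0,0,0],[0,0,-35,0,0,-0.042],[0,0,-40,0,0,0],[0,0,-40,0,0,0],[0,0,0,0,0,0],[0,0,0,0,0,0],[0,0,0,0,0,0]],
])

```text
time: 37.72
position: [0.6473, -0.0538, 0.1484]
tool_rot: [-0.045, 0.999, -0.001, 0.0]
ft_force: [-0.2, 0.4, -0.5]
grip_width: 0.0231
grip_force: 0.0
```

```bash
python3 - <<'E'
from h import *
o=sensors.get_obs(); print(o['position'],o['grip_width']); to(.5014,.3227,.15,185.1)
E
```

```text
[ 0.64732221 -0.05383     0.14841907] 0.023095105265420066
turn [-0.001  0.     0.   ] shift mm [111.9 388.   -1.6]
```

Call:
drive_tool([
  [[11,38,0,0,0,0],[11.2,38.9,0,0,0,0],[11.2,38.9,0,0,0,0],[11.2,38.9,0,0,0,0],[11.2,38.9,0,0,0,0],[11.2,38.9,0,0,0,0],[11.2,38.9,0,0,0,0],[11.2,38.9,0,0,0,0]],
])

```text
time: 38.38
position: [0.5285, 0.2483, 0.1454]
tool_rot: [-0.044, 0.999, -0.001, -0.002]
ft_force: [0.3, 0.1, -0.0]
grip_width: 0.0225
grip_force: 0.0
```

Call:
drive_tool([
  [[11.2,38.9,0,0,0,0],[11.2,38.8,0,0,0,0],[0,0,0,0,0,0],[0,0,0,0,0,0],[0,0,0,0,0,0],[0,0,0,0,0,0]],
])

```text
time: 38.88
position: [0.5019, 0.3211, 0.1464]
tool_rot: [-0.044, 0.999, -0.001, -0.001]
ft_force: [-0.2, -0.1, -0.4]
grip_width: 0.0226
grip_force: 0.0
```

```bash
python3 - <<'E'
from h import *
to(.5014,.3227,.041,185.1)
exec(open('tray.py').read().split('\n',1)[1])
q=np.zeros_like(m); q[145:215,270:365]=((h>95)&(h<125)&(s>12)&(v<135))[145:215,270:365]
hs=t['img'][150:206:3,285:350]
for r in range(150,206,2): print(''.join('%x'%(int(t['img'][r,u].mean())//16) for u in range(280,356)))
E
```

```text
turn [-0.002 -0.002 -0.001] shift mm [  0.3   1.7 105.4]
tray blob (281, 149, 69, 57) (array([642., -10.]), array([159., 191.]), np.float32(92.086655)) (array([648., -10.]), array([161., 193.]), np.float32(92.086655))
aaaaaaaaaaaaaaaaaaaaaaaaaaaaaa9aaaaaaaaaaaaaaaaaaaaaaaaa9aaaa99aaaaaaaaaaaaa
aaaaaaaaaaaaaaaaaaaaaaaaaaaa99999aaaa9999988888888887766656666899999aaaaaaaa
aaaaaaaaaa9aaa9999988888888877666666666666666666667888888898988876679aaaaaaa
aaa99877666666666777766667777777778899999999999988999aaaaaaaaa9876678aaaaaaa
aaa976556788888999aaaaaaaaaaaaaaaaaaaaaaaaaa9888888789aaaaaaaa98766789aaaaaa
aaa98766789aaaaaaaaaaaaaaaaaaaaaaaaaaaaaaaaa9888887779aaaaaaaa98876679aaaaaa
aaa99766689aaaaaaaaaaaaaaaaaaaaaaaaaaaaaaaaa98887776789aaaaaaa99876678aaaaaa
aaaa9766689aaaaaaaaaaaaaaaaaaaaaaaaaaaaaaaaaa9888776799aaaaaaa99876678aaaaaa
aaaa9766689aaaaaaaaaaaaaaaaaaaaaaaaaaaaaaaaaaa98887789aaaaaaaa99876678aaaaaa
aaaa9766689aaaaaaaaaaaaaaaaaaaaaaaaaaaaaaaaaaa99888789aaaaaaaaa9877678aaaaaa
aaaa98666789aaaaaaaaaaaaaaaaaaaaaaaaaaaaaaaaaaa9987789aaaaaaaaa98876679aaaaa
aaaa98766689aaaaaaaaaaaaaaaaaaaaaaa
[... 573 characters left out ...]
678aaaa
aaaaaa9766689aaaaaaaaaaaaaaaaaaaaaaaaaaaaaaaaaaa99887789aaaaaaaaa9887678aaaa
aaaaaa9766689aaaaaaaaaaaaaaaaaaaaaaaaaaaaaaaaaaaa9887789aaaaaaaaa99876679aaa
aaaaaa9766689aaaaaaaaaaaaaaaaaaaaaaaaaaaaaaaaaaaa9888778aaaaaaaaa998766679aa
aaaaaa9866689aaaaaaaaaaaaaaaaaaaaaaaaaaaaaaaaaaaa98887789aaaaaaaa998766678aa
aaaaaa9866689aaaaaaaaaaaaaaaaaaaaaaaaaaaaaaaaaaaa998876789aaaaaaa998866678aa
aaaaaa9876678aaaaaaaaaaaaaaaaaaaaaaaaaaaaaaaaaaaaa988777899999999987777778aa
aaaaaa99766789aaaaaaaaaaaaaaaaa9999999999999988888877777766666666666788789aa
aaaaaaa9777789999999998888888888777666666677777777777778899999999999aaaaaaaa
aaaaaaa98777666666666666667777777789999999aaaaaaaaaaaaaaaaaaaaaaaaaaaaaaaaaa
```

The stirrer lies nicely in the tray. Next one.

Call:
drive_tool([
  [[0.3,1.7,25,-0.001,-0.001,0],[0,0,30,0,0,0],[0,0,25,0,0,0],[0,0,15,0,0,0],[0,0,10,0,0,0],[0,0,0,0,0,0],[0,0,0,0,0,0]],
])

```text
time: 39.52
position: [0.5022, 0.3233, 0.0423]
tool_rot: [-0.044, 0.999, -0.0, 0.0]
ft_force: [0.1, -0.9, 0.6]
grip_width: 0.0225
grip_force: 0.0
```

Call:
drive_tool([
  [[0,0,0,0,0,0],[0,0,0,0,0,0],[0,0,0,0,0,0],[0,0,0,0,0,0],[0,0,0,0,0,0],[0,0,0,0,0,0]],
], gripper=0, squeeze=30)

```text
time: 40.02
position: [0.5026, 0.324, 0.0437]
tool_rot: [-0.045, 0.999, -0.0, 0.002]
ft_force: [1.1, -4.1, 6.1]
grip_width: 0.0087
grip_force: 30.0
```

Call:
drive_tool([
  [[0,0,-5,0,0,0],[0,0,-15,0,0,0],[0,0,-30,0,0,0.042],[0,0,-30,0,0,0],[0,0,-25,0,0,0],[0,0,0,0,0,0],[0,0,0,0,0,0],[0,0,0,0,0,0]],
])

```text
time: 40.68
position: [0.5004, 0.3242, 0.1468]
tool_rot: [-0.024, 1.0, -0.0, -0.0]
ft_force: [0.8, -0.2, -1.2]
grip_width: 0.0091
grip_force: 30.0
```

```bash
python3 - <<'E'
from h import *
o=sensors.get_obs(); print(o['position'],o['grip_width']); to(.634,-.0125,.0,182.7)
E
```

```text
[0.50036453 0.32415549 0.1468008 ] 0.009079640489679802
turn [-0.    -0.001  0.   ] shift mm [-117.6 -342.6  146.8]
```

Call:
drive_tool([
  [[-8,-24,0,0,0,0],[-12,-36,0,0,0,0],[-12,-36,0,0,0,0],[-12,-36,0,0,0,0],[-12,-36,0,0,0,0],[-12,-36,0,0,0,0],[-12,-36,0,0,0,0],[-12,-36,0,0,0,0]],
])

```text
time: 41.35
position: [0.6052, 0.0513, 0.1453]
tool_rot: [-0.023, 1.0, 0.0, -0.002]
ft_force: [0.9, 0.4, -0.1]
grip_width: 0.0094
grip_force: 30.0
```

Call:
drive_tool([
  [[-12,-36,0,0,0,0],[-12,-28,0,0,0,0],[-1,0,0,0,0,0],[0,0,0,0,0,0],[0,0,0,0,0,0],[0,0,0,0,0,0]],
])

```text
time: 41.85
position: [0.6327, -0.0085, 0.1463]
tool_rot: [-0.024, 1.0, 0.001, -0.001]
ft_force: [-0.1, 0.6, -0.6]
grip_width: 0.009
grip_force: 30.0
```

Call:
drive_tool([
  [[0,0,25,0,0,0],[0,0,35,0,0,0],[0,0,35,0,0,0],[0,0,25,0,0,0],[0,0,12,0,0,0],[0,0,7,0,0,0],[0,0,4,0,0,0],[0,0,0,0,0,0]],
])

```text
time: 42.52
position: [0.6329, -0.0084, 0.0076]
tool_rot: [-0.024, 1.0, 0.0, -0.001]
ft_force: [-4.0, 1.0, 8.6]
grip_width: 0.0092
grip_force: 30.0
```

Contact came about 8 mm early. I'll back up, step aside and recheck the tray.

Call:
drive_tool([
  [[0,0,-20,0,0,0],[0,0,-40,0,0,0],[0,0,-40,0,0,0],[30,30,-30,0,0,0],[35,35,0,0,0,0],[35,35,0,0,0,0],[35,35,0,0,0,0],[35,35,0,0,0,0]],
])

```text
time: 43.18
position: [0.4851, 0.1267, 0.1303]
tool_rot: [-0.024, 1.0, 0.0, 0.002]
ft_force: [1.4, 1.3, -0.8]
grip_width: 0.0091
grip_force: 30.0
```

Call:
drive_tool([
  [[0,35,0,0,0,0],[0,35,0,0,0,0],[0,0,0,0,0,0],[0,0,0,0,0,0]],
])

```text
time: 43.52
position: [0.4828, 0.1973, 0.1299]
tool_rot: [-0.026, 1.0, 0.0, 0.002]
ft_force: [-0.0, -0.6, -1.8]
grip_width: 0.0093
grip_force: 30.0
```

```bash
python3 - <<'E'
from h import *
exec(open('tray.py').read().split('\n',1)[1])
print(sensors.get_obs()['position'],sensors.get_obs()['grip_width'])
for r in range(130,226,2): print(r,''.join('%x'%(int(t['img'][r,u].mean())//16) for u in range(262,372)))
c=shot('wrist'); s=shot('side')
a=cv2.resize(c['img'][60:260,180:500,::-1],(640,400)); b=s['img'][120:270,170:490,::-1]
cv2.imwrite('pics/crop10.png',np.vstack([cv2.resize(b,(416,195)),cv2.resize(a,(416,260))]))
E
```

```text
tray blob (282, 149, 67, 57) (array([642., -12.]), array([160., 186.]), np.float32(92.12071)) (array([648., -12.]), array([162., 189.]), np.float32(92.120705))
[0.4829161  0.19600049 0.12961547] 0.009289551022536062
130 8777888888889888887666666666666666666666667777777777777766666666666666666666666666689aaaaaaaaaaa99975444445555
132 877888888888999887766666666666666666666666666777777776665666666666666666666666666779aaaaaaaaaaaa99975444445555
134 87778888888888888776666666666666666666666666556666666656666666666666666666666666678aaaaaaaaaaaaa99986444544555
136 9877777877777777777666666666666666666666666666788999887777777666666666666666667889aaaaaaaaaaaaaa99987554555555
138 aa98777777777777776666666666666666666666666667899aaaaaaaaaaa9999998877666777899aaaaaaaaaaaaaaaaa99a98654455555
140 aaa9777777777777666666666666666666666666666678999aaaaaaaaaaaaaaaaaaaa99999aaaaaaaaaaaaaaaaaaaaaaa9aa9865454555
142 aaaa998766766666666666666666666666666666666789a99aaaaaaaaaaaaaaaaaaaaaaaaaaaaaaaaaaaaaaaaaaaaaaaa9aaa986544555
144 9aaaaaaa999987777766666666666666666666666778aaa99aaaaaaaaaaaaaaaaaaaaaaaaaa
[... 3935 characters left out ...]
aa99987777
214 111111236899aaaaaaaaaaaaaaaaaaaaaaaaaaaaaaaaaaaaaaa9aaaaaaaaaaaaaaaaaaaaaaaaaaaaaaaaaaaaaaaaaaaaaaaaaa99998777
216 1111112479aa99888899aaaaaaaaaaaaaaaaaaaaaaaaaaaaaaa9aaaaaaaaaaaaaaaaaaaaaaaaaaaaaaaaaaaaaaaaaaaaaaaaaaa9a98877
218 1011111379aa97666678aaaaaaaaaaaaaaaaaaaaaaaaaaaaaaa99aaaaaaaaaaaaaaaaaaaaaaaaaaaaaaaaaaaaaaaaaaaaaaaaaa99a9877
220 1111111368aa976666679aaaaaaaaaaaaaaaaaaaaaaaaaaaaaa99aaaaaaaaaaaaaaaaaaaaaaaaaaaaaaaaaaaaaaaaaaaaaaaaaa99a9877
222 1111111258aa976666678aaaaaaaaaaaaaaaaaaaaaaaaaaaaaaaaaaaaaaaaaaaaaaaaaaaaaaaaaaaaaaaaaaaaaaaaaaaaaaaaaa9aaa987
224 1111111358aaa97666689aaaaaaaaaaaaaaaaaaaaaaaaaaaaaaa9aaaaaa99987777778888999aaaaaaaaaaaaaaaaaaaaaaaaaaa99aa987
```

View pics/crop10.png

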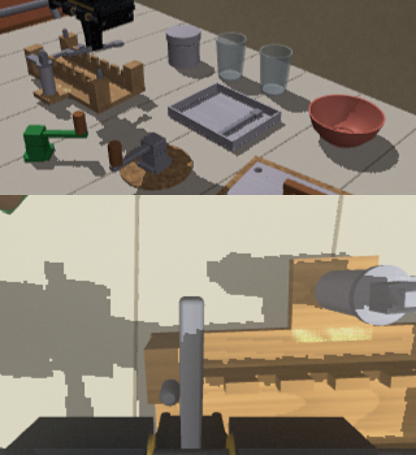

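The side view shows the tray unmoved with the first stirrer in it. The wrist view shows the held stirrer pitched slightly, paddle down, which explains the early contact. It will settle flat when released, so I'll go back and release it low.

```bash
python3 - <<'E'
from h import *
to(.634,-.009,.13,182.7)
E
```

```text
turn [-0.     0.002 -0.   ] shift mm [-141.2 -210.4   -0.9]
```

Call:
drive_tool([
  [[-18,-27,0,0,0.002,0],[-24,-36,0,0,0,0],[-24,-36,0,0,0,0],[-24,-36,0,0,0,0],[-24,-36,0,0,0,0],[-24,-36,0,0,0,0],[-3.2,-3.4,0,0,0,0],[0,0,0,0,0,0]],
])

```text
time: 44.33
position: [0.6308, -0.0068, 0.1284]
tool_rot: [-0.02, 1.0, -0.001, 0.001]
ft_force: [-0.9, 0.3, -1.7]
grip_width: 0.0092
grip_force: 30.0
```

Call:
drive_tool([
  [[0,0,0,0,0,0],[0,0,25,0,0,0],[0,0,35,0,0,0],[0,0,35,0,0,0],[0,0,18,0,0,0],[0,0,6,0,0,0],[0,0,3,0,0,0],[0,0,0,0,0,0]],
], squeeze=15)

```text
time: 45.0
position: [0.626, -0.0004, 0.0073]
tool_rot: [-0.024, 1.0, 0.0, -0.003]
ft_force: [-0.5, 0.6, -0.5]
grip_width: 0.0099
grip_force: 15.0
```

Call:
drive_tool([
  [[0,0,2,0,0,0],[0,0,2,0,0,0],[0,0,0,0,0,0],[0,0,0,0,0,0]],
])

```text
time: 45.33
position: [0.6276, -0.0006, 0.0059]
tool_rot: [-0.024, 1.0, 0.0, -0.001]
ft_force: [-5.2, 0.9, 16.1]
grip_width: 0.0102
grip_force: 15.0
```

The position fell short, 6 mm too near the wall. Raise, shift, lower again, release.

Call:
drive_tool([
  [[0,0,-10,0,0,0],[0,0,-10,0,0,0],[-4,-2,0,0,0,0],[-4,-2,0,0,0,0],[0,0,8,0,0,0],[0,0,8,0,0,0],[0,0,0,0,0,0],[0,0,0,0,0,0]],
])

```text
time: 46.0
position: [0.6361, -0.0057, 0.0049]
tool_rot: [-0.023, 1.0, 0.0, -0.002]
ft_force: [-0.3, -0.6, -0.5]
grip_width: 0.0096
grip_force: 15.0
```

Call:
drive_tool([
  [[0,0,2,0,0,0],[0,0,2,0,0,0],[0,0,0,0,0,0],[0,0,0,0,0,0]],
])

```text
time: 46.33
position: [0.6363, -0.0057, 0.0042]
tool_rot: [-0.024, 1.0, -0.0, -0.001]
ft_force: [-3.5, 1.0, 14.4]
grip_width: 0.0099
grip_force: 15.0
```

Call:
drive_tool([
  [[0,0,0,0,0,0],[0,0,0,0,0,0],[0,0,0,0,0,0],[0,0,0,0,0,0]],
], gripper=26)

```text
time: 46.67
position: [0.6363, -0.0056, 0.0016]
tool_rot: [-0.024, 1.0, 0.0, -0.001]
ft_force: [0.1, -0.2, -0.1]
grip_width: 0.0215
grip_force: 0.0
```

Call:
drive_tool([
  [[0,0,-10,0,0,0],[0,0,-25,0,0,0],[0,0,-35,0,0,-0.042],[0,0,-40,0,0,0],[0,0,-35,0,0,0],[0,0,0,0,0,0],[0,0,0,0,0,0],[0,0,0,0,0,0]],
])

```text
time: 47.33
position: [0.6363, -0.0055, 0.1473]
tool_rot: [-0.045, 0.999, 0.0, -0.001]
ft_force: [0.2, -0.9, 0.1]
grip_width: 0.0225
grip_force: 0.0
```

```bash
python3 - <<'E'
from h import *
o=sensors.get_obs(); print(o['position'],o['grip_width']); to(.495,.3944,.15,185.1)
E
```

```text
[ 0.63631238 -0.00548956  0.14733463] 0.022502161735018313
turn [ 0.    -0.002  0.   ] shift mm [105.2 410.9  -2.7]
```

Call:
drive_tool([
  [[10,40,0,0,-0.002,0],[10.5,40.5,0,0,0,0],[10.5,40.5,0,0,0,0],[10.5,40.5,0,0,0,0],[10.5,40.5,0,0,0,0],[10.5,40.5,0,0,0,0],[10.5,40.5,0,0,0,0],[10.5,40.5,0,0,0,0]],
])

```text
time: 48.0
position: [0.5228, 0.3091, 0.1448]
tool_rot: [-0.044, 0.999, -0.001, -0.002]
ft_force: [1.1, 0.4, 0.7]
grip_width: 0.0227
grip_force: 0.0
```

Call:
drive_tool([
  [[10.5,40.5,0,0,0,0],[10.5,40.5,0,0,0,0],[0,7,0,0,0,0],[0,0,0,0,0,0],[0,0,0,0,0,0],[0,0,0,0,0,0]],
])

```text
time: 48.5
position: [0.4967, 0.3917, 0.146]
tool_rot: [-0.044, 0.999, -0.001, -0.001]
ft_force: [1.1, 0.7, 0.5]
grip_width: 0.0226
grip_force: 0.0
```

```bash
python3 - <<'E'
from h import *
print(sensors.get_obs()['position']); to(.495,.3944,.04,185.1)
exec(open('tray.py').read().split('\n',1)[1])
for r in range(150,208,4): print(r,''.join('%x'%(int(t['img'][r,u].mean())//16) for u in range(280,356)))
E
```

```text
[0.49667115 0.39172204 0.14596431]
turn [-0.002 -0.001 -0.001] shift mm [  1.4   2.8 106. ]
tray blob (282, 149, 68, 57) (array([642., -12.]), array([159., 187.]), np.float32(91.89892)) (array([647., -12.]), array([161., 190.]), np.float32(91.89894))
150 aaaaaaaaaaaaaaaaaaaaaaaaaaaaa99aaaaaaaaaaaaaaaaaaaaaa9999999999aaaaaaaaaaaaa
154 aaaaa9999999999999888888888777666666665666666666667888888888888876678aaaaaaa
158 aaa976556788888899999999aa99999999aaaaaaaaaa9888887789aaaaaaa998766689aaaaaa
162 aaa98766689aaaaaaaaaaaaaaaa998888876689aaaaa988777666899aaaaa9988766689aaaaa
166 aaaa97656899aaaaaaaaaaaaaaa9987777666789aaaaaa98887789aaaaaaaa998766689aaaaa
170 aaaa976666899aaaaaaaaaaaaaaaaa988776689aaaaaaa998877899aaaaaaa998876679aaaaa
174 aaaa986656899a9aaaaaaaaaaaaaa99888766689aaaa9a998877789aaaaaaaa998766789aaaa
178 aaaaa976567999aa9aaaaaaaaaaaaa99887656789aaaa99988876789aaaaaaa9987766789aaa
182 aaaaa976656899aa9aa9aaaaaaaaaa9988876567999a9aa9988766899aaaaaa9998766689aaa
186 aaaaa98766689aaaaaaaaaaaaaaaaaa99887656689aa9a99988877899aa9aaaa998766689aaa
190 aaaaaa9766689aaaaaaaaaaaaaaaaaa9988876666899aaaaa9887789aaaaaaaaa99876679aaa
194 aaaaaa9766689aaaaaaaaaaaaaaaaaaa998887766789aaaa998887789aaaaaaaa9987666789a
198 aaaaaa98766789aaaaaaaaaaaaaaaaaaa98788876668999a999877778999999998876666689a
202 aaaaaa99777789999999988888878787776555666677767677776777888898999999aaaaaaaa
206 aaaaaaa9999988889999999999aaaaaa99aaaaaaaaaaaaaaaaaaaaaaaaaaaaaaaaaaaaaaaaaa
```

Call:
drive_tool([
  [[1.4,2.8,25,-0.002,-0.001,0],[0,0,30,0,0,0],[0,0,25,0,0,0],[0,0,15,0,0,0],[0,0,8,0,0,0],[0,0,3,0,0,0],[0,0,0,0,0,0],[0,0,0,0,0,0]],
])

```text
time: 49.22
position: [0.4965, 0.3961, 0.0422]
tool_rot: [-0.044, 0.999, 0.001, 0.002]
ft_force: [0.7, -0.8, -0.4]
grip_width: 0.0219
grip_force: 0.0
```

Call:
drive_tool([
  [[0,0,0,0,0,0],[0,0,0,0,0,0],[0,0,0,0,0,0],[0,0,0,0,0,0],[0,0,0,0,0,0],[0,0,0,0,0,0]],
], gripper=0, squeeze=50)

```text
time: 49.72
position: [0.4961, 0.3957, 0.0424]
tool_rot: [-0.045, 0.999, 0.001, 0.002]
ft_force: [1.4, -3.8, 5.5]
grip_width: 0.009
grip_force: 50.0
```

Call:
drive_tool([
  [[0,0,-5,0,0,0],[0,0,-10,0,0,0],[0,0,-25,0,0,0],[0,0,-30,0,0,0.042],[0,0,-30,0,0,0],[0,0,0,0,0,0],[0,0,0,0,0,0],[0,0,0,0,0,0]],
])

```text
time: 50.38
position: [0.4945, 0.3963, 0.1413]
tool_rot: [-0.024, 1.0, 0.001, 0.001]
ft_force: [-1.1, -0.1, -0.8]
grip_width: 0.0091
grip_force: 50.0
```

```bash
python3 - <<'E'
from h import *
o=sensors.get_obs(); X=tool(o);print(o['position'],o['grip_width'],X.T@o['moment']); to(.633,.030,.14,182.7)
t=shot('top')
for r in range(156,208,2): print(r,''.join('%3d'%(int(t['img'][r,u].mean())) for u in range(300,340)))
E
```

```text
[0.49448756 0.39630403 0.14127051] 0.009126411194753709 [-0.039744    0.06130486  0.00572446]
turn [0.002 0.001 0.   ] shift mm [-121.1 -372.4    1.3]
156 106106105108105109112110112110111110114124134138142140141143140143149153151146140140140139141148158158161163162162163164
158 157157159161160159160157156156153156155156160164163163161165162164161161154142133132132130124119134153163164163163163164
160 164164162163161163162161155143139139140140137134142152161162162163163160152138132130130128120111121143158163162163162164
162 162161161162162162159160150140131132132130122104108135152161163163161160153137129125119117110103108131153162160162162160
164 162162161161161162162159149138133128130128116103105127148159162161162162160151138127127122110107122145158162163164164162
166 161164163163162162161162155139126122124122106 96104120140156163164162165163160150137134129119113130152163162162163161162
168 163163164165163165164164161157145137131119107103115136156162163164163164163160150140137133121115131154161163160162162163
170 1611651651641641631631641631611551421341251121041071311511621631611611
[... 1600 characters left out ...]
133135137131113 99102116141156161165161161153141135128123106111133153161160
198 161162162162164162162163162165164162161152138132126132134117101100108131149158159160160156147134126121113119132145149151
200 160158161160160161160161161158156154150144128109103121135134131130129134136136132128130129125120119118117113106108100 98
202 147145139135130128128129128127128123121114105 92 88 88 92100 99107111116118113113111112110112113115114115127139143143144
204 101 97 95 98 97105110112115109113115116124135143144144145147147149158162161162162162160163163163162163164164168167165168
206 144147146146152158162165163164163161155152162168167166167167167168168169169168169169168169169168169168168168170168168167
```

Call:
drive_tool([
  [[-10,-28,0,0.002,0.001,0],[-13,-37,0,0,0,0],[-13,-37,0,0,0,0],[-13,-37,0,0,0,0],[-13,-37,0,0,0,0],[-13,-37,0,0,0,0],[-13,-37,0,0,0,0],[-13,-37,0,0,0,0]],
])

```text
time: 51.1
position: [0.6087, 0.1125, 0.1394]
tool_rot: [-0.023, 1.0, 0.0, -0.001]
ft_force: [0.2, -0.3, -1.4]
grip_width: 0.0093
grip_force: 50.0
```

Call:
drive_tool([
  [[-13,-37,0,0,0,0],[-13,-37,0,0,0,0],[-1,-7,0,0,0,0],[0,0,0,0,0,0],[0,0,0,0,0,0],[0,0,0,0,0,0],[0,0,0,0,0,0]],
])

```text
time: 51.68
position: [0.6392, 0.0365, 0.1408]
tool_rot: [-0.025, 1.0, 0.0, -0.001]
ft_force: [0.1, 0.6, -0.8]
grip_width: 0.009
grip_force: 50.0
```

```bash
python3 - <<'E'
from h import *
o=sensors.get_obs();print(o['position']);to(.640,.034,.012,182.7)
c=shot('side');f=200/np.tan(np.radians(c['fov_y']/2)); 
def pr(p):
    q=R.from_quat(c['attitude']).as_matrix().T@(np.array(p)-c['xyz']); return (c['cx']+f*q[0]/-q[2]).round(1),(c['cy']-f*q[1]/-q[2]).round(1)
p=o['position']
for dx in(-.059,.071): print(dx,[pr(p+[dx,dx*.047,dz]) for dz in(-.01,.008,.018)])
u0,v0=map(int,pr(p+[0,0,.01]))
for v in range(v0-22,v0+24): print(v,''.join('%x'%(int(c['img'][v,u].mean())//16) for u in range(u0-36,u0+44)))
E
```

```text
[0.63916103 0.0365122  0.1407612 ]
turn [ 0.001 -0.001  0.002] shift mm [ -0.7  -2.5 128.8]
-0.059 [(np.float64(311.8), np.float64(168.3)), (np.float64(311.7), np.float64(161.8)), (np.float64(311.6), np.float64(158.1))]
0.071 [(np.float64(346.4), np.float64(153.1)), (np.float64(346.6), np.float64(146.9)), (np.float64(346.7), np.float64(143.4))]
132 aaaaaaa9776445555555455545530000000001221101012112200000000000000000000002544444
133 aaaaaaaaab9665445555455555540000000000000000003211100001100000000000001134554554
134 aaaaaaaaaaaa98764455555555550000000000000000015433200012100000000000123355554444
135 aaaaaaaaaaaaaaa96655455555550000000000000000025555400002100000000113355544545544
136 aaaaaaaaaaaaaaaaa987544455551000100000000000025555500001000000012435545544544555
137 aaaaaaaaaaaaaaaaa9a9776545552000010000000000145555500000000011335555544444444544
138 aaaaaaaaaaaaaaa98898aa9765453000001000000000145454401000001333555555544444545544
139 aaaaaaaaaaaaa9987a99aaaa97664000001000000000155545400000133555545544544444444554
140 aaaaaaaaaaaa9a999a999999aaa970000000000000001555445321234555545455554
[... 2456 characters left out ...]
555578aaaaaaaaaaaa65
170 aaaaaaaa963344444444555555554555555555599aaaa755566666655555555579aaaaaaaaaaaa65
171 aaaaaaaaaa774444445455555555455555555555599aa755566665556655555679aaaaaaaaaaaa65
172 aaaaaaaaaaaa7444545555555555555555555555545aa85555555665655555567aaaaaaaaaaaaa65
173 aaaaaaaaaaaaa745555555555555555555555555555aa85555566666666555567aaaaaaaaaaaaa65
174 aaaaaaaaaaaaaa745555555555555555555555555559a85556777888777665567aaaaaaaaaaaaa65
175 aaaaaaaaaaaaaaa74555555555555555555555555447985577888888888886678aaaaaaaaaaaaa65
176 aaaaaaaaaaaaaaaa7755555555555555555555554479a96787777777777788778aaaaaaaaaaaaa65
177 aaaaaaaaaaaaaaaaaa745555555555555555544447aaa96677777777777777867aaaaaaaaaaaaa65
```

The held stirrer matches a level projection. Lowering it.

Call:
drive_tool([
  [[-0.7,-2.5,25,0,0,0],[0,0,35,0,0,0],[0,0,35,0,0,0],[0,0,20,0,0,0],[0,0,10,0,0,0],[0,0,4,0,0,0],[0,0,0,0,0,0],[0,0,0,0,0,0]],
])

```text
time: 52.4
position: [0.6425, 0.0324, 0.0137]
tool_rot: [-0.024, 1.0, -0.0, 0.002]
ft_force: [-0.3, 0.1, -0.3]
grip_width: 0.0087
grip_force: 50.0
```

Call:
drive_tool([
  [[0,0,2,0,0,0],[0,0,2,0,0,0],[0,0,2,0,0,0],[0,0,0,0,0,0],[0,0,0,0,0,0]],
])

```text
time: 52.82
position: [0.6415, 0.0319, 0.0066]
tool_rot: [-0.023, 1.0, -0.0, 0.001]
ft_force: [0.1, 0.7, -0.2]
grip_width: 0.0088
grip_force: 50.0
```

Call:
drive_tool([
  [[0,0,1.5,0,0,0],[0,0,1.5,0,0,0],[0,0,0,0,0,0],[0,0,0,0,0,0]],
])

```text
time: 53.15
position: [0.6412, 0.032, 0.0032]
tool_rot: [-0.024, 1.0, -0.0, 0.0]
ft_force: [0.2, -0.1, -1.0]
grip_width: 0.0087
grip_force: 50.0
```

Call:
drive_tool([
  [[0,0,2,0,0,0],[0,0,2,0,0,0],[0,0,0,0,0,0],[0,0,0,0,0,0]],
])

```text
time: 53.48
position: [0.6412, 0.032, -0.0009]
tool_rot: [-0.024, 1.0, -0.0, 0.0]
ft_force: [-0.5, 0.2, 0.1]
grip_width: 0.0089
grip_force: 50.0
```

Call:
drive_tool([
  [[0,0,0,0,0,0],[0,0,0,0,0,0],[0,0,0,0,0,0],[0,0,0,0,0,0]],
], gripper=24)

```text
time: 53.82
position: [0.6415, 0.032, -0.0004]
tool_rot: [-0.024, 1.0, -0.0, 0.001]
ft_force: [0.4, -0.2, -0.6]
grip_width: 0.0199
grip_force: 0.0
```

Call:
drive_tool([
  [[0,0,-10,0,0,0],[0,0,-30,0,0,0],[0,0,-35,0,0,0],[35,0,-40,0,0,0],[40,0,-40,0,0,0],[40,0,-40,0,0,0],[40,0,0,0,0,0],[0,0,0,0,0,0]],
])

```text
time: 54.48
position: [0.5034, 0.0277, 0.1652]
tool_rot: [-0.024, 1.0, 0.001, -0.006]
ft_force: [-2.0, -0.2, -1.2]
grip_width: 0.0207
grip_force: 0.0
```

Call:
drive_tool([
  [[0,0,0,0,0,0],[0,0,0,0,0,0],[0,0,0,0,0,0]],
])

```text
time: 54.73
position: [0.5167, 0.0258, 0.1651]
tool_rot: [-0.023, 1.0, -0.0, 0.002]
ft_force: [0.5, 0.1, 0.5]
grip_width: 0.021
grip_force: 0.0
```

```bash
python3 - <<'E'
from h import *
print(sensors.get_obs()['position'])
t=shot('top');g=t['img'].mean(2)
for r in range(146,210,2): print(r,''.join('%x'%(int(x)//12) for x in g[r,276:358]))
s=shot('side');g=s['img'].mean(2);save(s,'s12.png')
for r in range(180,236,1): print(r,''.join('%x'%min(15,int(x)//12) for x in g[r,296:392]))
E
```

```text
[0.51669832 0.02578629 0.16510453]
146 eeeeddddddcbbbaaaaa999aaabbdeeefeedeefffffffffffffffeffffffffffffffffffffffffffffe
148 fffeffffffeeeeeeeeeddddeeeeeffeeeedeffffeffffffffffeffffefffeffffeeeffeffffffefffe
150 ffffffffffffeffeefefffefffffffffeedeeffffeeeeeeeeeefffeeeeeedeeeddeeeeeffffffffffe
152 ffffffefffffffeffffeeeeeeffefeeeeddddeeeedddddccbbbbbbbbaa98889899bdcccdeeefffeffe
154 ccdeeffeeeeeeeeeeedddddccbbbbbbbba99888889889989999999abcccccccccccca99acefefffeef
156 668bdddccba99988888899899878999a9aaaabcccccccdddddcccccddeeeeeeeeedca99aceefffffff
158 544677766655555566778999a999bddddddddeeeeeeeeedddcbbccbaceeeeeeeeedca999bdeefffefe
160 54455566565655555665666666667899a9a9aaabccddca999889abaaaceeeeeeeedcba99acefffffef
162 445667666666666666666666665665666666656666899865555689999bdeeeeeeedcca99aceeffefef
164 45666766776676666666666666666666666666666556776666655689bceeeeeeeeddca99aceffefffe
166 45667777777677777767677767666666766666666555666666655689bdeeeeeeeeddcb99aceffffffe
168 34567777777777777777777777777767767777776655566666554578bdeeeeeeeeedcb99aceffeffff
170 33567777777777777
[... 6674 characters left out ...]
dcbaceeddddddddddddddddddddddddddeea95555445454444467777778567677777676aeeeedddddddddeeddcb9ce
230 cca8cdeeeddddededddddddddddddddddddeeeea9544454455444677777795777777666aaeededddddddddeddcaacedd
231 8889bbccdeeedddddedddddeddddddddddddddeee9554555444446777766777777776aaeeddedddddddddeedbabceedd
232 9888778acccdeddddddedddddddeddedddddddddee99955644445677775777777766aeededdedddddddeedcbbcdeeddd
233 b9777889889bddeedeedddddddedddddededddeddeeee955455457876767777767aaeededdddddedddedda9ceddddddd
234 a878888888889bceedddddedddddddddddddddddeddeeea9556457967777777767eeedddddedddddeedcbabededdddde
235 75598888898899acddddddddededddddddddddeddddddeee9553686777777667aaededdddddddddddc99cededddedded
```

The first and third stirrers lie flat. The middle one has its thin end up on the near wall. I'll push that end in with closed fingertips just above the rim.

```bash
python3 - <<'E'
from h import *
img=cv2.imread('pics/t4.png')
t=shot('top')
for p,z in(((315.5,202),.030),((314,198),.03),((312,180),.02),((312,159),.012),((328,157),.014)): print(p,plane(t,[p],z).round(4))
e=plane(t,[(315.5,202)],.03)[0]
to(.535,e[1],.06,182.7)
E
```

```text
(315.5, 202) [[ 0.565  -0.0092  0.03  ]]
(314, 198) [[ 0.577  -0.0055  0.03  ]]
(312, 180) [[ 0.6336 -0.0025  0.02  ]]
(312, 159) [[ 0.7003 -0.0058  0.012 ]]
(328, 157) [[ 0.7033 -0.0536  0.014 ]]
turn [-0.     0.002  0.   ] shift mm [-17.1 -35.9 104.4]
```

Call:
drive_tool([
  [[-8,-17,15,0,0.002,0],[-9,-18,20,0,0,0],[0,0,30,0,0,0],[0,0,30,0,0,0],[0,0,30,0,0,0],[0,0,15,0,0,0],[0,0,0,0,0,0],[0,0,0,0,0,0]],
], gripper=0)

```text
time: 55.55
position: [0.5334, -0.008, 0.0234]
tool_rot: [-0.024, 1.0, 0.0, -0.002]
ft_force: [-0.1, 0.6, 0.8]
grip_width: 0.0001
grip_force: 0.0
```

```bash
python3 - <<'E'
from h import *
print(sensors.get_obs()['position'],sensors.get_obs()['grip_width']);to(.555,-.008,.0195,182.7)
E
```

```text
[ 0.53338615 -0.00804999  0.02340453] 0.00011574079719858614
turn [ 0.001 -0.003 -0.   ] shift mm [-21.6  -1.    3.9]
```

Call:
drive_tool([
  [[-4,0,3,0,-0.003,0],[-6,0,0,0,0,0],[-6,0,0,0,0,0],[-4,0,0,0,0,0],[-3,0,0,0,0,0],[-3,0,0,0,0,0],[0,0,0,0,0,0],[0,0,0,0,0,0]],
])

```text
time: 56.22
position: [0.5595, -0.0068, 0.0217]
tool_rot: [-0.024, 1.0, -0.0, 0.001]
ft_force: [-0.1, 0.1, 0.3]
grip_width: 0.0003
grip_force: 0.0
```

Call:
drive_tool([
  [[-3,0,0,0,0,0],[-3,0,0,0,0,0],[-2,0,0,0,0,0],[0,0,0,0,0,0],[0,0,0,0,0,0]],
])

```text
time: 56.63
position: [0.5676, -0.0065, 0.0216]
tool_rot: [-0.024, 1.0, -0.0, 0.001]
ft_force: [-0.0, 0.7, -0.6]
grip_width: 0.0006
grip_force: 0.0
```

Call:
drive_tool([
  [[15,0,0,0,0,0],[20,0,0,0,0,0],[0,0,-40,0,0,0],[0,0,-40,0,0,0],[0,40,-40,0,0,0],[0,40,-20,0,0,0],[0,0,0,0,0,0],[0,0,0,0,0,0]],
])

```text
time: 57.3
position: [0.5294, 0.06, 0.1511]
tool_rot: [-0.025, 1.0, -0.0, 0.002]
ft_force: [-0.4, 0.5, -1.1]
grip_width: 0.0003
grip_force: 0.0
```

```bash
python3 - <<'E'
from h import *
print(sensors.get_obs()['position'])
s=shot('side');g=s['img'].mean(2);save(s,'s13.png')
for r in range(186,230,1): print(r,''.join('%x'%min(15,int(x)//12) for x in g[r,300:386]))
t=shot('top');g=t['img'].mean(2);save(t,'t13.png')
for r in range(148,208,3): print(r,''.join('%x'%(int(x)//12) for x in g[r,276:358]))
E
```

```text
[0.52937127 0.06003238 0.15106979]
186 dddddeeedcbccceededddddddedeeecc7667654445bcdaa67677777777777777777777658aa999aaaabaaa
187 dedededbbaceeeeddddddddddddecc766677645544459cda76777777677777777777776699999aa9999aaa
188 dddddda9ceddddddddeddddddecc7667677665455544448c897777777777767777777766999999999aaaaa
189 eddcccbeeddddddedddddeedcb76677776776545454454447b8a966776777767777777658999999aaaaaaa
190 bbccdeeeddddddddddeeedcb756677776767655555444544446ca8976777777777777765689999aaaaaaaa
191 9cedddededddddeddeddcb7666777777766666699546786554446bba97677777767777665478999aaaaa99
192 eeedddddddeddededdcb7667677668766666699dd878aa986554445aa997666666677a9977557788999888
193 ddddddddddddddddcb7667777678696666699dddcbaaaaaa8444544449b8aaaaaaaa9dbcbc956666666677
194 ddddddddddddddca7677777778695666699ddddc899aaa98544555544447cceededdbcbeeee96666777777
195 dddddddddeddcb7677776768694666699ddddccbb988986554555555554446ccbdacbeedddeeaa67776777
196 ddddedddddcb7677777776694666699ddddccaba997255546556544545544546bbaeeedddddeee96777777
197 eddeddedcb7667777676564666699ddddcc9ba99755255647a8887645555
[... 3978 characters left out ...]
ffee
184 65556565565565665555555566666654433465422212122236addccbbabdeeeeeeeeddcb99acefffff
187 45455555555555555555555666666654332221112222222235acdccbbabdeeeeeeeeedcba9acefffff
190 333333444444444444444556666666533321222122110212247bddcbbabdeeeeeeeeeddca99bdeffff
193 222233233333332333333456666666432222222122211222236addccbaacdeeeeeeeeddcb999acefff
196 233333333333322322334566666665433221121112111221226addccbbaabdeeeeeeeddcb999aceeff
199 4322222222222333344445566666654321222211212211222247acdcbbbbbbbbbbbbbba99aaaaceefe
202 5544444445555555543334666666653221222212122122212234799aaaabccdddcddddddeeeeeeffff
205 5555555656666666666666666666643445556676422222232225adeffffffffffffffffffeffffffff
```

All three stirrers now lie parallel and flat in the side view. A final check of the crank, the plate and the tray.

```bash
python3 - <<'E'
from h import *
c=shot('wrist'); 
H,S,V=[x.astype(int) for x in cv2.split(cv2.cvtColor(c['img'],cv2.COLOR_RGB2HSV))]
m=(H>5)&(H<22)&(S>90); m[235:]=0
for k in blobs(m,60):
    r=cv2.boundingRect(k); print('brown',r,cv2.contourArea(k),'z.004',plane(c,[(r[0]+r[2]/2,r[1]+r[3]/2)],.004)[0].round(3),'z.095',plane(c,[(r[0]+r[2]/2,r[1]+r[3]/2)],.095)[0].round(3))
g=c['img'].astype(int); sat=S<30; q=sat&(V>60)&(V<150); q[235:]=0
for k in blobs(q,150):
    r=cv2.boundingRect(k); print('grey',r,plane(c,[(r[0]+r[2]/2,r[1]+r[3]/2)],.059)[0].round(3))
t=shot('top');H,S,V=[x.astype(int) for x in cv2.split(cv2.cvtColor(t['img'],cv2.COLOR_RGB2HSV))]
m=(H>8)&(H<22)&(S>100); m[:160]=0;m[:,:130]=0;m[:,530:]=0
for k in blobs(m,100): print('top brown',cv2.boundingRect(k),rect(t,k,.004))
q=(S<22)&(V>40); z=np.zeros_like(q);z[160:260,355:480]=q[160:260,355:480]
for k in blobs(z,300): print('plate',cv2.boundingRect(k),rect(t,k,.012))
E
```

```text
brown (427, 65, 213, 170) 25531.5 z.004 [0.476 0.281 0.004] z.095 [0.47  0.216 0.095]
brown (174, 35, 125, 131) 9311.0 z.004 [ 0.44  -0.039  0.004] z.095 [ 0.445 -0.012  0.095]
brown (0, 92, 154, 143) 3973.0 z.004 [ 0.514 -0.216  0.004] z.095 [ 0.498 -0.139  0.095]
brown (0, 175, 39, 20) 355.0 z.004 [ 0.542 -0.285  0.004] z.095 [ 0.517 -0.188  0.095]
brown (348, 0, 30, 23) 179.5 z.004 [0.353 0.086 0.004] z.095 [0.382 0.077 0.095]
grey (0, 110, 133, 110) [ 0.506 -0.179  0.059]
grey (0, 0, 76, 109) [ 0.415 -0.186  0.059]
grey (564, 65, 76, 41) [0.416 0.287 0.059]
grey (161, 0, 48, 108) [ 0.409 -0.064  0.059]
grey (173, 216, 170, 19) [ 0.556 -0.006  0.059]
grey (180, 60, 52, 45) [ 0.43  -0.048  0.059]
grey (473, 151, 24, 16) [0.483 0.2   0.059]
top brown (154, 203, 86, 54) (array([502., 336.]), array([150., 248.]), np.float32(91.40458))
top brown (308, 224, 43, 44) (array([442., -40.]), array([119., 123.]), np.float32(113.18819))
top brown (363, 171, 108, 73) (array([ 542., -301.]), array([154., 285.]), np.float32(101.74931))
top brown (403, 199, 34, 12) (array([ 546., -312.]), array([ 14., 101.]), np.float32(101.072945))
plate (370, 177, 97, 60) (array([ 540., -305.]), array([119., 261.]), np.float32(101.5748))
```

```bash
python3 - <<'E'
from h import *
c=shot('wrist');h=cv2.cvtColor(c['img'],cv2.COLOR_RGB2HSV)
for v in range(0,176,4): print(v,''.join('B' if x[0]<22 and x[1]>150 else ('b' if x[0]<22 and x[1]>90 else ('.' if x[2]>150 and x[1]>22 else ('g' if x[1]<28 else '+'))) for x in h[v,150:330:2]))
E
```

```text
0 ......+ggg++g+gggggggggg..................................................................
4 .......ggggg++gggggggggg.................................................................+
8 .......++gg++gggggggggggg..........................................g+g++++++...........+++
12 .......+++g+gg+gggggggggg.........................................++++++gg++++++++++++++++
16 ........++++g++gggggggggg........................................+g+g++++g+++++++++g++g+++
20 ........+g+++++gggggggggg........................................+++++++++++++g+++++++++++
24 .........gg++++ggggggggggg........................................++++++++++++++++++++g+++
28 .........++g++++gggggggggg..........................................++++++++++g+g+++++++++
32 .........+++++++gggggggggg...............................................+++++++++gg+++g+.
36 .........+++g+++gggggggggg..........bbbbbbbbbbb....................................+++....
40 .........+gg+g+g+gggggggggg..bbbbbbbbbbbbbbbbbbbbbbbb.....................................
44 ..........+g+++++ggggggggggbbbbbbbbbbbbbbbbbbbbbbbbbbbbbb.........
[... 2351 characters left out ...]
bbbbbbbbbbbbbb.....................
148 ++++++++++++++++++++++++bbbbbbbbbbbbbbbbbbbbbbbbbbbbbbbbbbbbbbbbbbb.......................
152 ++++++g+++++++++g++++++++++bbbbbbbbbbbbbbbbbbbbbbbbbbbbbbbbbbbbbb.........................
156 +g+++++++++++g++++++++++++++++bbbbbbbbbbbbbbbbbbbbbbbbbbbbbbbb............................
160 ++++++++++++++++++++++++g++++++ggbbbbbbbbbbbbbbbbbbbbbbbbbb...............................
164 ++++++++++g++++++++g+++++++++++++g+++g+bbbbbbbbbbbbbb+....................................
168 ++++++++++gg++++++++++++++++++++++++++++++++++++++++++....................................
172 +++++++++++++++g++++++++++++++g++++++++++++++++++++++++...................................
```

```bash
python3 - <<'E'
from h import *
c=shot('wrist');co=plane(c,[(236,101)],.004)[0]
for p in((242,107),(241,72)): print(plane(c,[p],.012).round(4))
print(co.round(4), plane(c,[(193,90)],.059).round(4))
E
```

```text
[[ 0.4463 -0.0318  0.012 ]]
[[ 0.4133 -0.0318  0.012 ]]
[ 0.4404 -0.0401  0.004 ] [[ 0.436  -0.0599  0.059 ]]
```

```bash
python3 -c "
from h import *
print(ticket.hand_in())"
```

```text
the job is handed in; nothing more can be done
None
```

I handed the job in, but no verdict came back. On my last checks the lock bar was clear, the plate lay flat and centred on the mat, all three stirrers lay flat in the tray, and the crank was on the coaster about 23 mm off centre.

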